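Check the jig's slot, then hold the offset bracket over it

TASK

Take the feeler out of its holder and run its tip slowly and gently along the inside of the jig's slot, from the closed outer end all the way to the pocket, then stand it back in its holder. Then lift the lopsided cast bracket by its balance point and hold it level, its underside about 6 cm above the top of the jig, lined up with the boss over the pocket and the arm over the slot. Finish while still holding it there, and leave everything else on the table where it is.

Things in the scene. Friction and masses are not known exactly. Their poses are not given: they have to be found in the camera images.
- jig: Fixed plywood jig (all sizes here in mm), 260 (x) x 100 (y) x 34 high; origin: centre of its underside on the table, x along its slot. The slot is 18 wide, centred on y = 0, open on top, 24 deep (floor 10 above the table), from its closed outer end at x = -115 to x = 57, where it opens into a square pocket 56 x 56, as deep, centred at x = 85.
- pocket (a point): Centre of the pocket, level with the jig's top face (34 mm above the table); axes as the jig's.
- slot_end (a point): The closed outer end of the slot, on its centre line, level with the jig's top face; axes as the jig's.
- bracket: Loose dark cast bracket (sizes in mm), 0.45 to 0.8 kg. Origin: underside centre of its round boss (diameter 40, 44 tall, heavy end). A flat arm 12 thick (y) runs along -x, 36 tall to x = -120, then 24 tall, to a lug (diameter 18, 24 tall) at x = -185. Balance point (centre of mass): x = -56; grip the arm there (within about 10) across its thickness, high up. z up, level at the start.
- bracket_tip (a point): Underside of the lug at the light end of the bracket's arm, 185 mm from the boss axis.
- holder: Fixed wooden block (mm) 60 x 60 x 50 high, origin at the centre of its underside; a hole 15 in diameter and 47 deep in the middle of its top keeps the feeler upright.
- feeler: Upright in the holder, 60 g (sizes in mm): black round handle, diameter 16, above a steel collar, diameter 26, with a straight steel stylus, diameter 6, below. Origin on the axis at the collar's underside, z up: collar z 0 to 6, handle 6 to 66, stylus tip at z = -42. In the holder the collar rests on the block's top (origin 50 above the table).
- feeler_tip (a point): Lower end of the feeler's stylus, 42 mm below its collar's underside.
- tape_measure: Bystander, not to be disturbed: yellow and black pocket tape measure, about 75 x 38 x 40 mm; origin at its underside.
- offcut: Bystander, not to be disturbed: wood offcut, 90 x 38 x 60 mm; origin at its underside.
- squeegee: Bystander, not to be disturbed: flat blue squeegee card, 78 x 100 x 10 mm; origin at its underside.
- filling_knife: Bystander, not to be disturbed: filling knife lying flat, 180 long mm; origin at its underside.
- can: Bystander, not to be disturbed: plain aluminium can, 66 diameter, 115 tall mm; origin at its underside.
- spray_bottle: Bystander, not to be disturbed: white bottle with red cap, 72 diameter, 160 tall mm; origin at its underside.
- screw_jar: Bystander, not to be disturbed: glass jar with steel lid, 66 diameter, 75 tall mm; origin at its underside.

How it is judged:
On the way, in this order (a step that is already met when the one before it is completed fails the run):
1. feeler tip down inside the slot, at the outer, closed end (x of feeler_tip in the frame of jig between -0.116 and -0.089 m and y of feeler_tip in the frame of jig between -0.009 and 0.009 m and z of feeler_tip in the frame of jig below 0.029 m), for 0.05 s.
2. feeler tip down inside the slot, a quarter of the way along (x of feeler_tip in the frame of jig between -0.0735 and -0.0515 m and y of feeler_tip in the frame of jig between -0.009 and 0.009 m and z of feeler_tip in the frame of jig below 0.029 m), for 0.05 s.
3. feeler tip down inside the slot, half-way along (x of feeler_tip in the frame of jig between -0.036 and -0.014 m and y of feeler_tip in the frame of jig between -0.009 and 0.009 m and z of feeler_tip in the frame of jig below 0.029 m), for 0.05 s.
4. feeler tip down inside the slot, three quarters of the way along (x of feeler_tip in the frame of jig between 0.0015 and 0.0235 m and y of feeler_tip in the frame of jig between -0.009 and 0.009 m and z of feeler_tip in the frame of jig below 0.029 m), for 0.05 s.
5. feeler tip down inside the slot, at the pocket end (x of feeler_tip in the frame of jig between 0.039 and 0.061 m and y of feeler_tip in the frame of jig between -0.009 and 0.009 m and z of feeler_tip in the frame of jig below 0.029 m), for 0.05 s.
6. feeler stands in its holder again, let go (horizontal distance between feeler and holder below 0.009 m and z of feeler in the frame of holder between 0.046 and 0.053 m and angle between feeler's own z axis and vertical below 0.1 rad and contact force between the fingers and feeler below 0.1 N), for 0.2 s.
7. bracket gripped at its balance point and lifted clear, level (x of the grasp point in the frame of bracket between -0.071 and -0.041 m and height (world z) of each of bracket, bracket_tip above 0.03 m and angle between bracket's own z axis and vertical below 0.12 rad and contact force between the fingers and bracket above 1 N), for 0.2 s.
At the end, for the whole second after the job is handed in: Feeler upright in its holder, collar on the block, let go. Bracket held within 15 mm of its balance point, level within 5 deg, at rest, underside 35-85 mm above the jig, boss axis within 12 mm of the pocket centre, arm along the slot within 5.7 deg, touching only the gripper (all of step 6 and x of the grasp point in the frame of bracket between -0.071 and -0.041 m and contact force between the fingers and bracket above 1 N and angle between bracket's own z axis and vertical below 0.09 rad and horizontal distance between bracket and pocket below 0.012 m and angle between the x axis of bracket and the x axis of jig, either way round below 0.1 rad and x of bracket_tip in the frame of jig below -0.07 m and z of bracket in the frame of jig between 0.069 and 0.119 m and linear speed of bracket below 0.02 m/s and angular speed of bracket below 0.1 rad/s and contact force between bracket and jig below 0.1 N); the arm keeps its last pose, push and grip.
It fails at once if the feeler is swept through the slot faster than 150 mm/s (x of feeler_tip in the frame of jig between -0.085 and 0.035 m and y of feeler_tip in the frame of jig between -0.009 and 0.009 m and z of feeler_tip in the frame of jig below 0.029 m and linear speed of feeler above 0.15 m/s).
It fails at once if the feeler presses on the jig with more than 15 N (contact force between feeler and jig above 15 N).
It fails at once if a bystander is moved more than 20 mm (distance of any of tape_measure, offcut, squeegee, filling_knife, can, spray_bottle, screw_jar from where it was at the start of the episode above 0.02 m).
It also fails if it takes over 72 s, if anything falls off the work surface, if the arm or the gripper's body presses on something with over 40 N, if the wrist force passes 120 N, or if a joint passes its speed limit or range.

ROBOT

A 6-joint arm with a two-finger parallel gripper is mounted at the origin on the work surface. World frame = base frame: x ahead of the robot, y to its left, z up, the work surface at z = 0. Lengths are in m, angles in rad, forces in N, time in s.
With the tool pointing down it reaches from about 0.2 to 0.875 m from the base axis. Payload 3.4 kg.
Tool frame: the origin (TCP) lies at the very end of the fingers, on their centre line; the grasp point (between the pads) lies 19 mm behind it (bot.grasp_offset is the z of the grasp point in the tool frame, in m); z points along the fingers, y is the direction in which the jaws open and shut (so a half turn about z gives the same grasp; the last joint's range is limited). The gripper opens to 94 mm and grips with 3 to 60 N. Pads are 16 mm wide; open, the fingers measure 119 mm over their backs; the gripper's body (75 mm by 177 mm) begins 78 mm behind the grasp point.
Start: joints at [1.155, 0.276, 1.505, -0, 1.361, -0.121], TCP at [0.167, 0.55, 0.183] pointing down, gripper open.
Joint ranges: [-2.89, 2.89], [-0.75, 2.08], [0.22, 2.7], [-1.18, 4.32], [0.11, 2.71], [-2.7, 2.7]. Speed limits (rad/s): [2.57, 2.57, 3.14, 3.14, 3.14, 3.14].

INTERFACE

Orientations are given as a unit quaternion [w, x, y, z].
In Python, from station import bot, imaging, order gives the robot as it stands. The module is installed in compiled form; this text tells all that it offers.
- The arm moves only by the tool jog_arm, never from a script. Its argument "commands" is a list of rows, each a list of 2 entries, a list of its own where there are three numbers: the shift along the tool's x, y, z in m, then the turn about the tool's z in degrees. In form: [[[x, y, z], yaw], ...]. A call has 1 to 8 rows; each row shifts and turns the pose as measured when the row begins, along the tool's axes as they then stand; what a row does not reach is not made up. A row lasts 1/8 s, in which the tool goes at most 62.5 mm and 10.7 degrees, less where a joint would pass 70% of its speed; a pose out of reach is approached as far as the arm can. A call with a gripper value outside its range is refused whole. "grip" is the closure, from 0 (fully open) to 1 (shut), set as the call begins (left out, the last holds). The fingers move at their own pace and stop on an object; "grip_force" is the grip in N (left out, the last holds). Time passes only in rows, so rows that do not move let the fingers close. It gives the time, the measured TCP pose, the force and the opening at its end, in the units of the state.
- bot.get_state(): the state, without advancing time (a new reading comes with each control period).
- imaging.grab_frame(name): name is "side" or "top" or "wrist"; returns a dict with "frame" (384x512x3 uint8, blue, green, red), "intrinsics" (3x3 intrinsics, pixels), "pose" (4x4, takes a point from camera to world coordinates). Camera axes: x right, y down, z forward; pixel columns grow to the right and rows downward; lengths in m; the calibration is good to about 2 mm. A picture is of the moment at which its call begins. There is no depth.
- order.hand_in(): hands the job in, once; it reports no verdict.
The state is a dict: "time_s": time; "q": joint angles; "dq": joint speeds; "tau": joint torques, N m; "ee_pos": TCP position; "eef_rot": TCP orientation; "contact_force": force on the tool from outside, world axes, zero at the start; "wrist_torque": the same for the moment, N m; "finger_gap": finger opening in m.
Only numpy, scipy, OpenCV 4.12 (cv2) and the standard library are available. Lean on these libraries where they do the work, as an engineer would, in place of code of your own. Each camera call takes 0.05 s, during which the arm holds its last target.

## Working session

There is one attempt and no reset: what is moved stays moved. The work goes in short steps, Python scripts to look and compute and a tool call to move; the robot and the scene stay as the last step left them, time stands still between calls to the robot, and variables do not carry over. Pictures are saved under pics/ and viewed, and the job is handed in when it is done.

Besides the shell and the picture viewer there is one more tool, called after ">>>" as a command line: name --argument value ..., lists and objects as JSON in quotes. jog_arm: Moves the arm, as the interface text tells. Its arguments: {"type":"object","properties":{"commands":{"type":"array","items":{"type":"array"}},"grip":{"type":"number"},"grip_force":{"type":"number"}},"required":["commands"]}

```bash
mkdir -p pics; cat > h.py <<'E'
import numpy as np, cv2
from station import bot, imaging, order
def grab(n,save=None):
    f=imaging.grab_frame(n)
    if save: cv2.imwrite('pics/'+save,f['frame']); np.savez('pics/'+save+'.npz',K=f['intrinsics'],T=f['pose'])
    return f
def ray(K,T,u,v,z):
    d=T[:3,:3]@np.linalg.inv(K)@[u,v,1.]; o=T[:3,3]
    return o+d*(z-o[2])/d[2]
def L(save):
    a=np.load('pics/'+save+'.npz'); return a['K'],a['T']
def proj(K,T,p):
    c=np.linalg.inv(T)@np.r_[p,1]; q=K@c[:3]; return q[:2]/q[2]
E
python3 - <<'E'
from h import *
for n in ['top','side','wrist']:
    f=grab(n,n+'0.png'); print(n,f['intrinsics'].round(1).tolist(),f['pose'].round(3).tolist())
    cv2.imwrite('pics/'+n+'0b.png',cv2.resize(f['frame'],(800,600),interpolation=cv2.INTER_CUBIC))
print(bot.get_state(),bot.grasp_offset)
E
```

```text
top [[403.3, 0.0, 255.9], [0.0, 403.3, 189.4], [0.0, 0.0, 1.0]] [[-0.013, -0.991, 0.131, 0.398], [-1.0, 0.013, 0.002, -0.009], [-0.003, -0.131, -0.991, 1.525], [0.0, 0.0, 0.0, 1.0]]
side [[368.2, 0.0, 257.1], [0.0, 368.2, 193.4], [0.0, 0.0, 1.0]] [[0.969, -0.156, 0.193, 0.363], [-0.248, -0.579, 0.776, -0.941], [-0.009, -0.8, -0.6, 0.768], [0.0, 0.0, 0.0, 1.0]]
wrist [[333.0, 0.0, 253.8], [0.0, 333.0, 190.9], [0.0, 0.0, 1.0]] [[0.291, 0.93, 0.223, 0.102], [0.957, -0.283, -0.069, 0.57], [-0.001, 0.233, -0.972, 0.385], [0.0, 0.0, 0.0, 1.0]]
{'time_s': 0.15, 'q': array([ 1.15498202e+00,  2.76448485e-01,  1.50581971e+00, -2.57378143e-05,
        1.36066941e+00, -1.20990538e-01]), 'dq': array([-0.00154414, -0.00217115, -0.00316838, -0.00024476, -0.00122344,
       -0.0004216 ]), 'tau': array([ 5.58610518e-04, -4.04926908e+01, -2.37431395e+01,  7.01892190e-02,
        3.14640650e-02, -8.68086454e-05]), 'ee_pos': array([0.16691024, 0.54978413, 0.18221318]), 'eef_rot': array([-1.66201792e-04,  1.46875882e-01,  9.89154701e-01, -6.51737240e-04]), 'contact_force': array([-0.12009772,  0.10101886, -0.6511347 ]), 'wrist_torque': array([-0.00957439,  0.01555247,  0.00607501]), 'finger_gap': 0.09374042856593581} -0.0188
```

View pics/top0b.png

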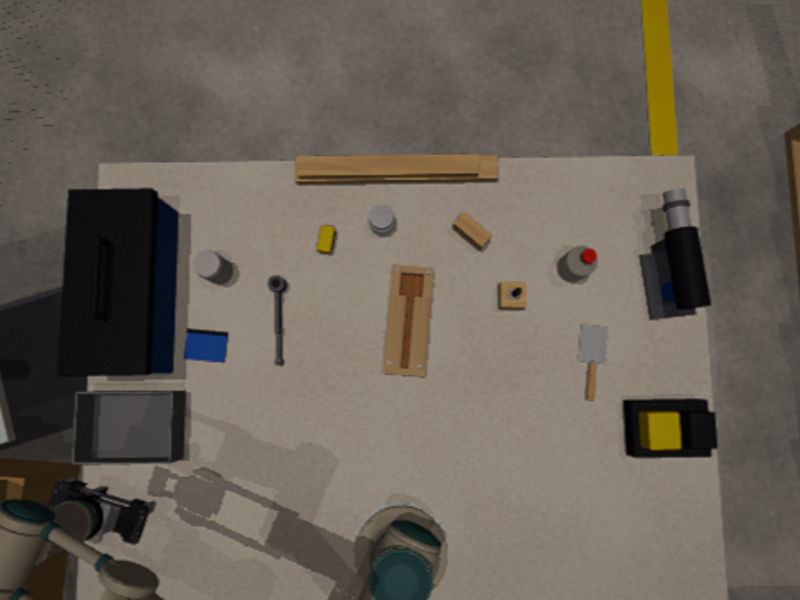

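View pics/side0b.png

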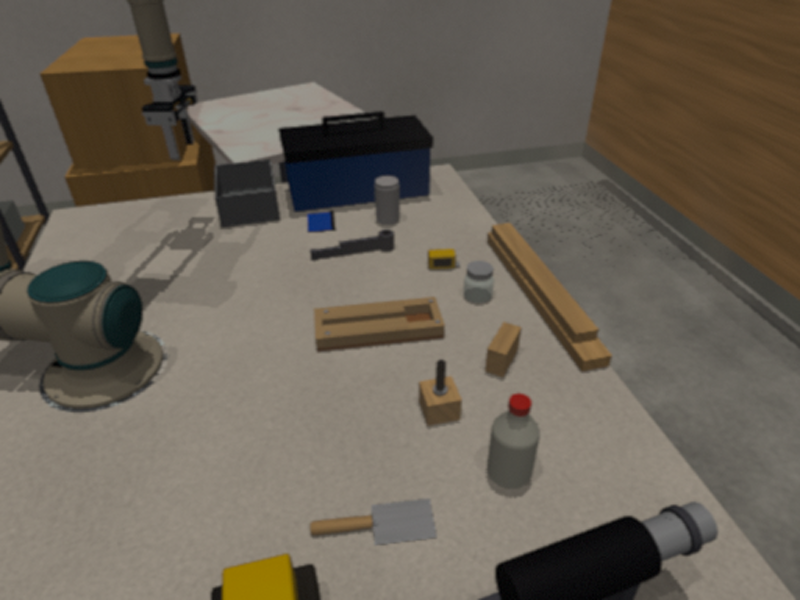

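View pics/wrist0b.png

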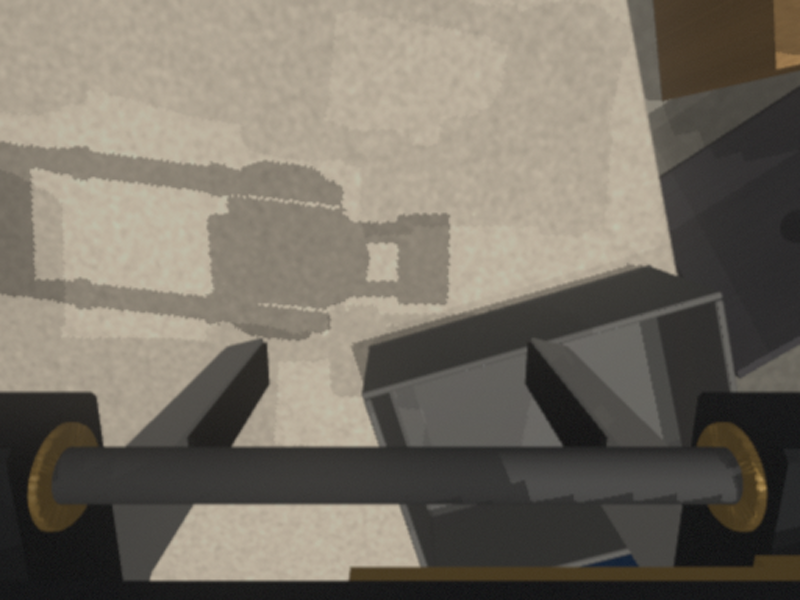

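The top view shows the jig around (408,320) of the 800x600 picture with its pocket away from the robot. The holder is at (512,295), and the bracket at (278,320) with its boss on the far side. I'll enlarge these next.

```bash
python3 - <<'E'
import cv2
f=cv2.imread('pics/top0.png')
cv2.imwrite('pics/cj.png',cv2.resize(f[160:250,235:345],None,fx=6.5,fy=6.5,interpolation=cv2.INTER_CUBIC))
cv2.imwrite('pics/cb.png',cv2.resize(f[165:245,130:230],None,fx=7,fy=7,interpolation=cv2.INTER_CUBIC))
g=cv2.imread('pics/side0.png')
cv2.imwrite('pics/cs.png',cv2.resize(g[140:290,185:305],None,fx=4,fy=4,interpolation=cv2.INTER_CUBIC))
E
```

```text
(no output)
```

View pics/cj.png

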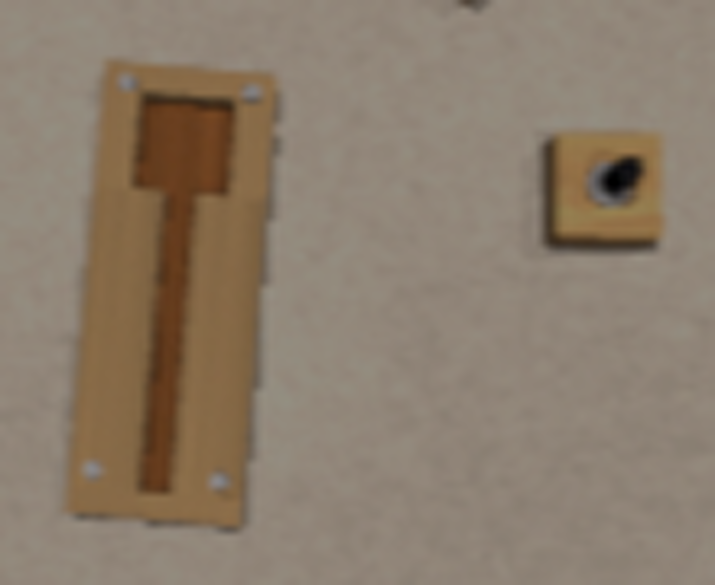

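View pics/cb.png

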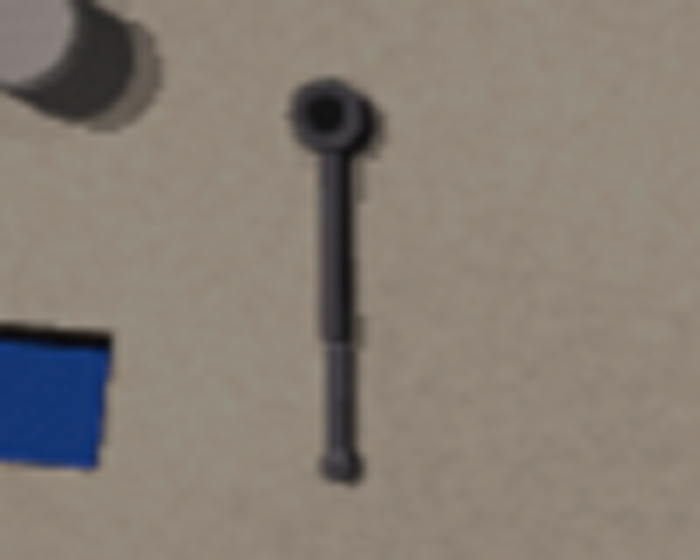

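View pics/cs.png

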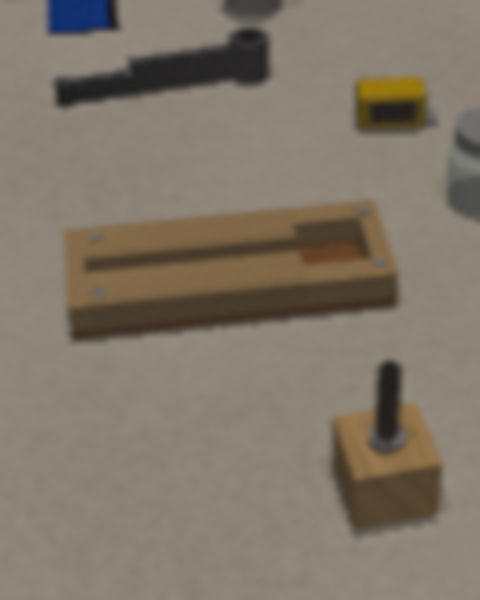

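```bash
python3 - <<'E'
from h import *
K,T=L('top0.png')
def P(x,y,s,ox,oy,z): return ray(K,T,(x+.5)/s-.5+ox,(y+.5)/s-.5+oy,z)
c=[P(x,y,6.5,235,160,.034)[:2] for x,y in [(107,60),(276,73),(242,527),(68,513)]]
c=np.array(c);print('jig',c.round(4),c.mean(0)); d=(c[0]+c[1]-c[2]-c[3])/2; print(np.linalg.norm(d),np.degrees(np.arctan2(d[1],d[0])))
a=P(155,491,6.5,235,160,.034);b=P(180,190,6.5,235,160,.034);print('slot',a,b,np.degrees(np.arctan2(*(b-a)[1::-1])))
h=np.array([P(x,y,6.5,235,160,.05)[:2] for x,y in [(557,132),(662,132),(660,238),(553,238)]]);print('holder',h.round(4),h.mean(0))
print('collar',P(609,184,6.5,235,160,.056),'top',P(629,166,6.5,235,160,.116))
b=P(326,112,7,130,165,.044);l=P(342,463,7,130,165,.024);print('br',b,l,np.linalg.norm((b-l)[:2]),np.degrees(np.arctan2(*(b-l)[1::-1])))
K,T=L('side0.png')
def S(x,y,z): return ray(K,T,(x+.5)/4-.5+185,(y+.5)/4-.5+140,z)
c=np.array([S(x,y,.034)[:2] for x,y in [(66,230),(375,202),(396,275),(71,307)]]);print('jigS',c.round(4),c.mean(0))
print('collarS',S(388,437,.056),'topS',S(389,366,.116))
b=S(249,38,.044);l=S(67,84,.024);print('br',b,l)
E
```

```text
jig [[ 0.674   0.0107]
 [ 0.665  -0.0868]
 [ 0.4054 -0.0624]
 [ 0.4145  0.0357]] [ 0.53972019 -0.02571139]
0.26068608675868543 -5.429059520602122
slot [ 0.42622299 -0.01362662  0.034     ] [ 0.59764123 -0.030342    0.034     ] -5.569430333818722
holder [[ 0.6259 -0.2451]
 [ 0.6251 -0.3048]
 [ 0.5644 -0.3013]
 [ 0.5653 -0.2408]] [ 0.59517882 -0.27296982]
collar [ 0.59486037 -0.27247811  0.056     ] top [ 0.59654369 -0.27291611  0.116     ]
br [0.63149575 0.28941436 0.044     ] [0.44649153 0.28253875 0.024     ] 0.18513193207267223 2.128394219939194
jigS [[ 0.4171  0.037 ]
 [ 0.6733  0.0082]
 [ 0.6609 -0.0889]
 [ 0.4081 -0.0613]] [ 0.53986337 -0.02625671]
collarS [ 0.59463745 -0.27676941  0.056     ] topS [ 0.59491435 -0.27186552  0.116     ]
br [0.62952075 0.28557493 0.044     ] [0.44876243 0.28015533 0.024     ]
```

```bash
cat >> h.py <<'E'
from scipy.spatial.transform import Rotation as R
JIG=np.array([.5398,-.0259]); JY=np.radians(-5.5)
HOLD=np.array([.595,-.273])
def jp(x,y=0): c,s=np.cos(JY),np.sin(JY); return JIG+np.array([c*x-s*y,s*x+c*y])
def st():
    s=bot.get_state(); q=s['eef_rot']; M=R.from_quat([q[1],q[2],q[3],q[0]]).as_matrix()
    print('t %.2f pos %s gap %.4f F %s yawy %.2f tiltz %s'%(s['time_s'],s['ee_pos'].round(4),s['finger_gap'],s['contact_force'].round(2),np.degrees(np.arctan2(M[1,1],M[0,1])),M[:,2].round(4)))
    return s,M
def to(t):
    s,M=st(); print('d_tool',(M.T@(np.array(t)-s['ee_pos'])).round(4))
E
python3 -c "
from h import *
to([.595,-.273,.2])
K,T=L('top0.png')
print(ray(K,T,578/1.5625,268/1.5625,.09), ray(K,T,588/1.5625,256/1.5625,.16))"
```

```text
t 0.15 pos [0.1669 0.5498 0.1822] gap 0.0937 F [-0.12  0.1  -0.65] yawy 73.11 tiltz [-5.0e-04 -1.2e-03 -1.0e+00]
d_tool [-0.6487 -0.6629 -0.017 ]
[ 0.64782867 -0.41865402  0.09      ] [ 0.66214661 -0.42199257  0.16      ]
```

>>> jog_arm --commands '[[[0, 0, 0], -5.7], [[0, 0, 0], -5.7], [[-0.033, -0.05, 0], 0], [[-0.033, -0.05, 0], 0], [[-0.033, -0.05, 0], 0], [[-0.033, -0.05, 0], 0]]' --grip 0.3

```text
time_s: 0.9
ee_pos: [0.2822, 0.3363, 0.1799]
eef_rot: [-0.0, 0.04, 0.999, -0.002]
contact_force: [0.9, 0.3, 0.8]
finger_gap: 0.0661
```

>>> jog_arm --commands '[[[-0.033, -0.051, -0.003], 0], [[-0.033, -0.051, -0.003], 0], [[-0.033, -0.051, -0.003], 0], [[-0.033, -0.051, -0.003], 0], [[-0.033, -0.051, -0.003], 0], [[-0.033, -0.051, -0.003], 0], [[-0.033, -0.051, -0.003], 0], [[-0.033, -0.051, -0.003], 0]]'

```text
time_s: 1.9
ee_pos: [0.5164, -0.1049, 0.2056]
eef_rot: [0.001, 0.041, 0.999, -0.0]
contact_force: [0.8, 0.7, 1.1]
finger_gap: 0.0659
```

```bash
python3 -c "
from h import *
to([.595,-.273,.2])"
```

```text
t 1.90 pos [ 0.5164 -0.1049  0.2056] gap 0.0659 F [0.83 0.65 1.09] yawy 85.36 tiltz [ 0.0025 -0.001  -1.    ]
d_tool [-0.0919 -0.1612  0.006 ]
```

>>> jog_arm --commands '[[[-0.024, -0.042, 0], 0], [[-0.024, -0.042, 0], 0], [[-0.024, -0.042, 0], 0], [[-0.015, -0.028, 0], 0], [[0, 0, 0], 0]]'

```text
time_s: 2.52
ee_pos: [0.5929, -0.2755, 0.2026]
eef_rot: [-0.0, 0.044, 0.999, 0.0]
contact_force: [-1.0, 0.4, -0.7]
finger_gap: 0.0659
```

```bash
python3 -c "
from h import *
f=grab('wrist','w1.png'); cv2.imwrite('pics/w1b.png',cv2.resize(f['frame'],(800,600),interpolation=cv2.INTER_CUBIC))
to([.595,-.273,.2])
for p in [(.595,-.273,.116),(.595,-.273,.056),(.625,-.243,.05)]: print(proj(f['intrinsics'],f['pose'],p)*1.5625)
"
```

```text
t 2.58 pos [ 0.5923 -0.2741  0.2027] gap 0.0660 F [-0.4   0.63 -0.65] yawy 85.06 tiltz [-5.0e-04  1.7e-03 -1.0e+00]
d_tool [-0.0026  0.0013  0.0027]
[400.07209328 298.83979157]
[399.43186506 278.25907484]
[445.28086566 314.40481526]
```

View pics/w1b.png

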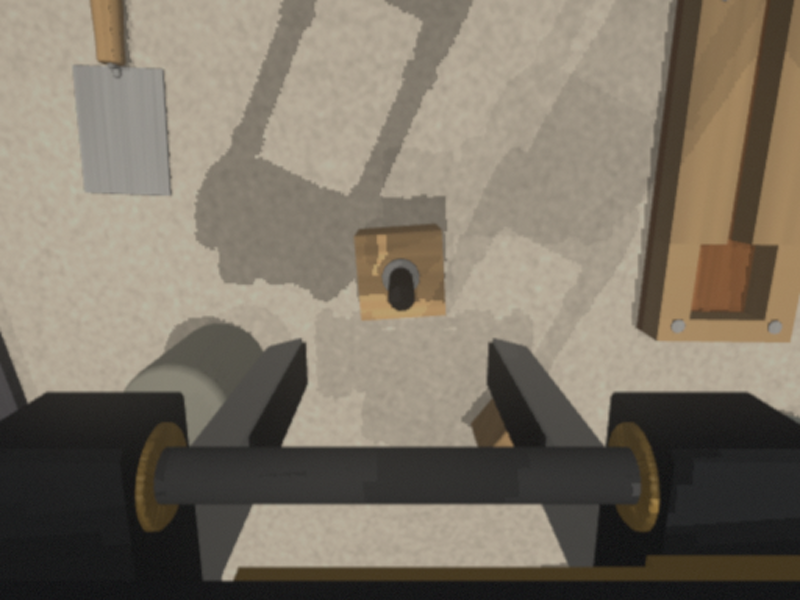

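>>> jog_arm --commands '[[[-0.0025, 0.001, 0.01], 0], [[0, 0, 0.02], 0], [[0, 0, 0.02], 0]]'

```text
time_s: 2.95
ee_pos: [0.5945, -0.2687, 0.1527]
eef_rot: [0.001, 0.041, 0.999, 0.001]
contact_force: [-0.7, -0.4, 1.0]
finger_gap: 0.0658
```

```bash
python3 -c "
from h import *
to([.595,-.273,.071])"
```

```text
t 2.95 pos [ 0.5945 -0.2687  0.1527] gap 0.0658 F [-0.73 -0.44  0.95] yawy 85.25 tiltz [ 0.0015  0.0024 -1.    ]
d_tool [-0.0007 -0.0045  0.0817]
```

>>> jog_arm --commands '[[[-0.0005, -0.0045, 0.02], 0], [[0, 0, 0.02], 0], [[0, 0, 0.02], 0], [[0, 0, 0.018], 0], [[0, 0, 0], 0]]'

```text
time_s: 3.58
ee_pos: [0.5904, -0.2618, 0.0698]
eef_rot: [-0.002, 0.038, 0.999, 0.004]
contact_force: [0.0, 0.2, -0.7]
finger_gap: 0.0659
```

```bash
python3 -c "
from h import *
to([.595,-.273,.071]);to([.595,-.273,.071])
f=grab('side'); to([.595,-.273,.071])
cv2.imwrite('pics/s2.png',cv2.resize(f['frame'][190:290,230:330],None,fx=6,fy=6,interpolation=cv2.INTER_CUBIC))
"
```

```text
t 3.58 pos [ 0.5904 -0.2618  0.0698] gap 0.0659 F [ 0.03  0.19 -0.75] yawy 85.70 tiltz [-0.0043  0.0081 -1.    ]
d_tool [-0.0054 -0.0108 -0.0013]
t 3.58 pos [ 0.5904 -0.2618  0.0698] gap 0.0659 F [ 0.03  0.19 -0.75] yawy 85.70 tiltz [-0.0043  0.0081 -1.    ]
d_tool [-0.0054 -0.0108 -0.0013]
t 3.62 pos [ 0.5912 -0.2622  0.0709] gap 0.0657 F [-0.32 -0.11  0.51] yawy 85.70 tiltz [-0.0026  0.0073 -1.    ]
d_tool [-0.0046 -0.0105 -0.0002]
```

View pics/s2.png

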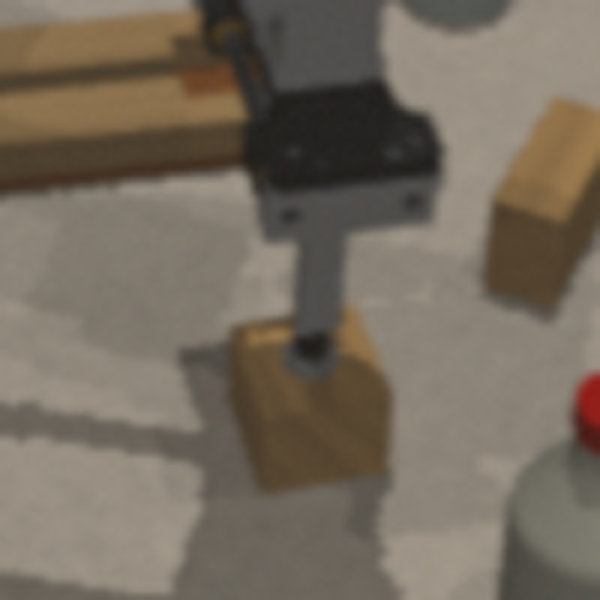

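>>> jog_arm --commands '[[[-0.0045, -0.0105, 0], 0], [[0, 0, 0], 0]]'

```text
time_s: 3.88
ee_pos: [0.5963, -0.2735, 0.0728]
eef_rot: [0.0, 0.037, 0.999, 0.003]
contact_force: [-1.0, -0.4, 0.3]
finger_gap: 0.0658
```

```bash
python3 -c "
from h import *
to([.595,-.273,.071])"
```

```text
t 3.88 pos [ 0.5963 -0.2735  0.0728] gap 0.0658 F [-1.04 -0.41  0.3 ] yawy 85.77 tiltz [ 4.0e-04  5.3e-03 -1.0e+00]
d_tool [0.0013 0.0004 0.0018]
```

>>> jog_arm --commands '[[[0.001, 0, 0.001], 0], [[0, 0, 0], 0], [[0, 0, 0], 0], [[0, 0, 0], 0]]' --grip 0.95 --grip_force 20

```text
time_s: 4.38
ee_pos: [0.5956, -0.274, 0.0729]
eef_rot: [0.001, 0.037, 0.999, 0.002]
contact_force: [-0.0, -0.4, 1.0]
finger_gap: 0.0293
```

```bash
python3 -c "
from h import *
to([.595,-.273,.071])"
```

```text
t 4.38 pos [ 0.5956 -0.274   0.0729] gap 0.0293 F [-0.04 -0.45  0.97] yawy 85.73 tiltz [ 0.0021  0.0046 -1.    ]
d_tool [0.0007 0.0009 0.0019]
```

>>> jog_arm --commands '[[[0, 0.0005, 0.001], 0], [[0, 0, 0], 0], [[0, 0, 0], 0]]'

```text
time_s: 4.75
ee_pos: [0.5956, -0.2733, 0.0717]
eef_rot: [0.001, 0.037, 0.999, 0.002]
contact_force: [-1.0, -0.4, 0.2]
finger_gap: 0.0156
```

```bash
python3 -c "
from h import *
to([.595,-.273,.2])"
```

```text
t 4.75 pos [ 0.5956 -0.2733  0.0717] gap 0.0156 F [-0.96 -0.45  0.23] yawy 85.73 tiltz [ 0.0018  0.0048 -1.    ]
d_tool [ 0.0004  0.0009 -0.1283]
```

>>> jog_arm --commands '[[[0, 0, -0.015], 0], [[0, 0, -0.02], 0], [[0, 0, -0.025], 0]]'

```text
time_s: 5.12
ee_pos: [0.5942, -0.2729, 0.1327]
eef_rot: [-0.001, 0.037, 0.999, 0.003]
contact_force: [-0.8, 0.3, -0.4]
finger_gap: 0.0156
```

```bash
python3 -c "
from h import *
to([*jp(-.100),.14]);print(jp(-.1),jp(.05))"
```

```text
t 5.12 pos [ 0.5942 -0.2729  0.1327] gap 0.0156 F [-0.77  0.28 -0.44] yawy 85.73 tiltz [-0.0021  0.0071 -1.    ]
d_tool [ 0.1726  0.2444 -0.0052]
[ 0.44026038 -0.01631542] [ 0.58956981 -0.03069229]
```

>>> jog_arm --commands '[[[0, 0, -0.02], 1.2], [[0.029, 0.041, -0.005], 0], [[0.029, 0.041, 0], 0], [[0.029, 0.041, 0], 0], [[0.029, 0.041, 0], 0], [[0.029, 0.041, 0], 0], [[0.018, 0.026, 0], 0], [[0, 0, 0], 0]]'

```text
time_s: 6.12
ee_pos: [0.4547, -0.0232, 0.1694]
eef_rot: [0.008, 0.049, 0.999, 0.001]
contact_force: [1.0, 0.8, -0.8]
finger_gap: 0.0151
```

```bash
python3 -c "
from h import *
to([*jp(-.100),.084])
f=grab('wrist','w3.png'); cv2.imwrite('pics/w3b.png',cv2.resize(f['frame'],(800,600),interpolation=cv2.INTER_CUBIC))
g=grab('side','s3.png');cv2.imwrite('pics/s3b.png',cv2.resize(g['frame'][100:250,150:300],(600,600),interpolation=cv2.INTER_CUBIC))
to([*jp(-.100),.084])"
```

```text
t 6.12 pos [ 0.4547 -0.0232  0.1694] gap 0.0151 F [ 1.    0.77 -0.85] yawy 84.40 tiltz [ 1.570e-02  8.000e-04 -9.999e-01]
d_tool [0.0163 0.0052 0.0852]
t 6.22 pos [ 0.4565 -0.025   0.1692] gap 0.0150 F [ 0.87 -0.65 -0.48] yawy 84.28 tiltz [ 1.680e-02 -3.000e-04 -9.999e-01]
d_tool [0.0184 0.0069 0.085 ]
```

View pics/w3b.png

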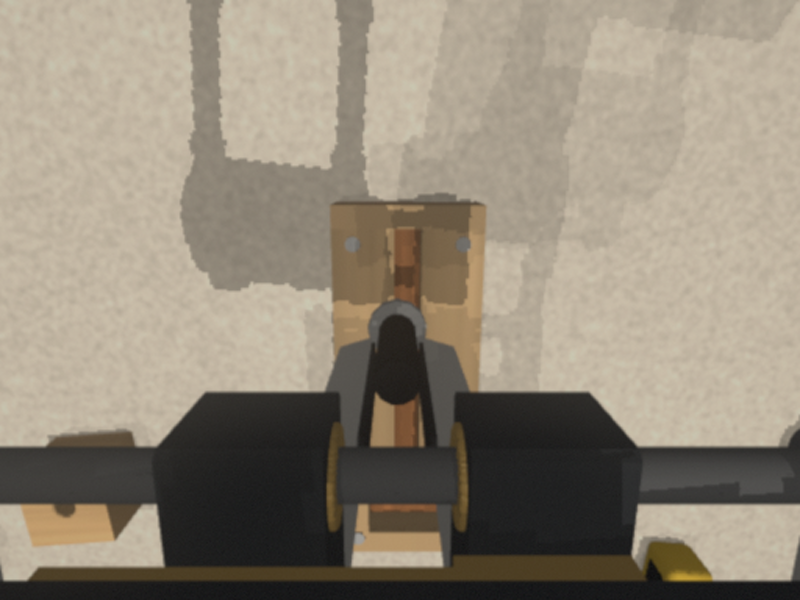

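View pics/s3b.png

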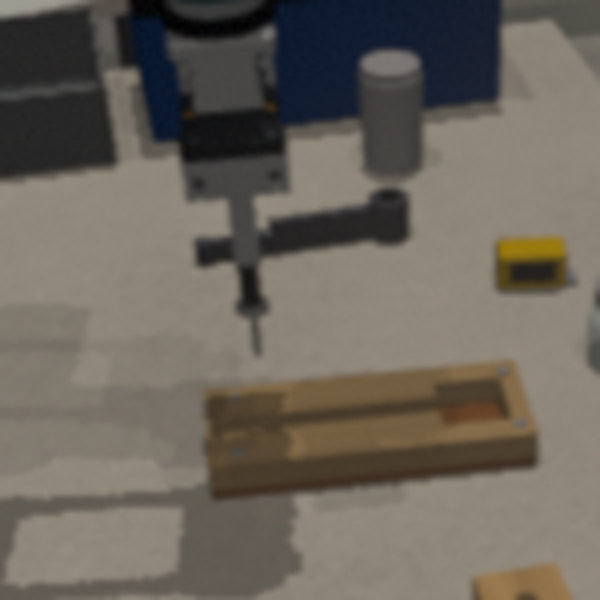

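The feeler hangs from the fingers; in the side crop its collar is at (252,305) and its tip at (258,354). I'll check for slip and tilt in the grip.

```bash
python3 - <<'E'
from h import *
K,T=L('s3.png.npz'[:-4])
def atY(u,v,y):
    d=T[:3,:3]@np.linalg.inv(K)@[u,v,1.]; o=T[:3,3]; return o+d*(y-o[1])/d[1]
f=lambda x,y:((x+.5)/4-.5+150,(y+.5)/4-.5+100)
for n,p in [('fing',(245,262)),('collar',(252,305)),('tip',(258,354))]: print(n,atY(*f(*p),-.024).round(4))
g=cv2.imread('pics/s3.png'); cv2.imwrite('pics/s3c.png',cv2.resize(g[140:195,190:235],None,fx=12,fy=12,interpolation=cv2.INTER_CUBIC))
K,T=L('w3.png')
print([ (proj(K,T,p)*1.5625).round(0) for p in [(.455,-.024,.1475),(.456,-.024,.1055),(.455,-.024,.2135)]])
w=cv2.imread('pics/w3.png');cv2.imwrite('pics/w3c.png',cv2.resize(w[170:270,200:310],None,fx=7,fy=6,interpolation=cv2.INTER_CUBIC))
E
```

```text
fing [ 0.4533 -0.024   0.1897]
collar [ 0.4553 -0.024   0.1514]
tip [ 0.4562 -0.024   0.106 ]
[array([393., 329.]), array([394., 306.]), array([392., 390.])]
```

View pics/s3c.png

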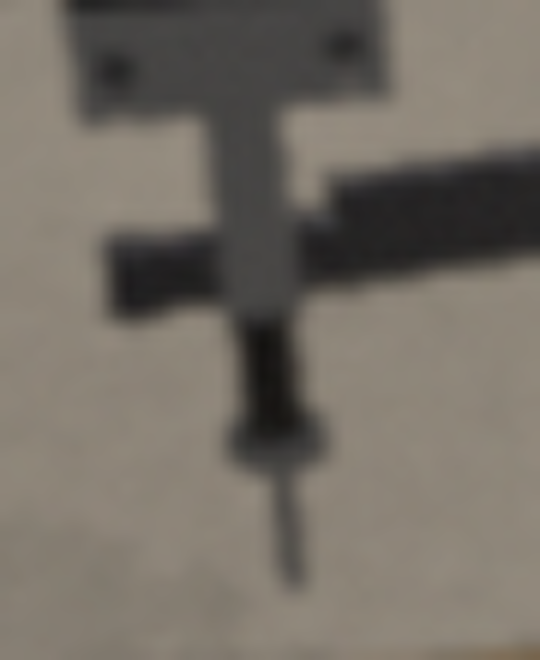

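View pics/w3c.png

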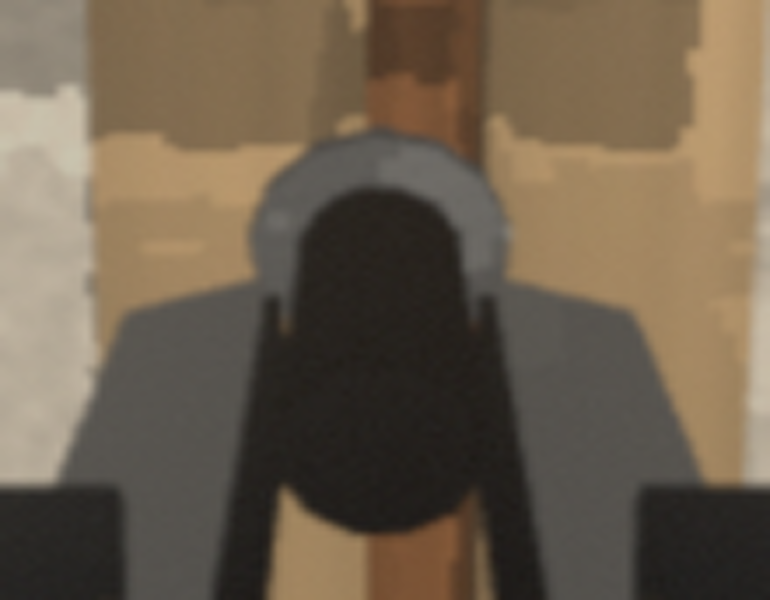

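>>> jog_arm --commands '[[[0.012, 0.006, 0.01], 0], [[0.005, 0.001, 0.02], 0], [[0, 0, 0.025], 0], [[0, 0, 0], 0]]'

```text
time_s: 6.72
ee_pos: [0.4409, -0.0188, 0.1112]
eef_rot: [0.008, 0.052, 0.999, -0.0]
contact_force: [-0.1, 0.5, -0.5]
finger_gap: 0.0153
```

```bash
python3 -c "
from h import *
to([*jp(-.100),.084])"
```

```text
t 6.72 pos [ 0.4409 -0.0188  0.1112] gap 0.0153 F [-0.11  0.48 -0.52] yawy 84.00 tiltz [ 1.550e-02 -9.000e-04 -9.999e-01]
d_tool [0.0013 0.0024 0.0272]
```

>>> jog_arm --commands '[[[0.002, 0.0024, 0.003], -0.5], [[0, 0, 0], 0]]'

```text
time_s: 6.98
ee_pos: [0.4398, -0.0168, 0.1087]
eef_rot: [0.008, 0.048, 0.999, -0.0]
contact_force: [-0.3, 0.7, -1.1]
finger_gap: 0.0157
```

```bash
python3 -c "
from h import *
to([*jp(-.100),.084])
f=grab('wrist','w4.png'); w=f['frame'];cv2.imwrite('pics/w4c.png',cv2.resize(w[150:260,190:320],None,fx=6,fy=5,interpolation=cv2.INTER_CUBIC))
g=grab('side','s4.png')['frame'];cv2.imwrite('pics/s4c.png',cv2.resize(g[150:235,190:260],None,fx=8,fy=7,interpolation=cv2.INTER_CUBIC))
"
```

```text
t 6.97 pos [ 0.4398 -0.0168  0.1087] gap 0.0157 F [-0.32  0.69 -1.13] yawy 84.47 tiltz [ 0.0163 -0.0012 -0.9999]
d_tool [0.     0.0005 0.0247]
```

View pics/w4c.png

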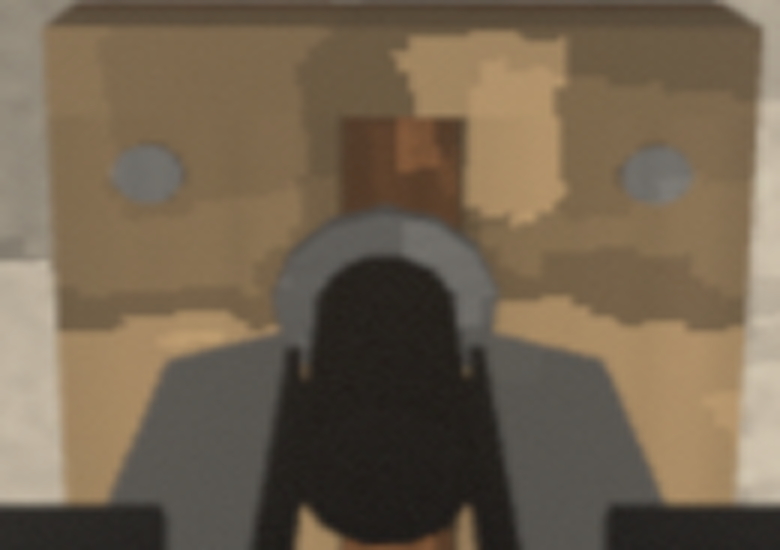

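View pics/s4c.png

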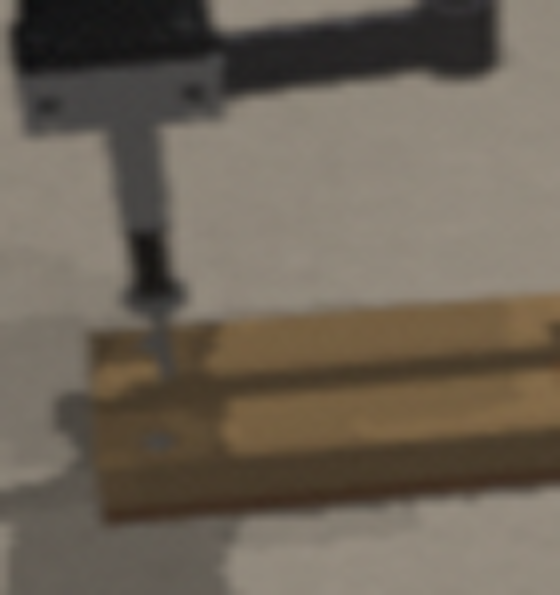

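>>> jog_arm --commands '[[[0, 0.002, 0.008], 0], [[0, 0, 0.008], 0], [[0, 0, 0], 0]]'

```text
time_s: 7.45
ee_pos: [0.4415, -0.0148, 0.0926]
eef_rot: [0.01, 0.048, 0.999, -0.0]
contact_force: [-0.0, 0.1, -0.9]
finger_gap: 0.0155
```

```bash
python3 -c "
from h import *
to([*jp(-.100),.084])
"
```

```text
t 7.45 pos [ 0.4415 -0.0148  0.0926] gap 0.0155 F [-0.04  0.07 -0.85] yawy 84.48 tiltz [ 0.0191 -0.0018 -0.9998]
d_tool [ 0.0013 -0.0016  0.0086]
```

>>> jog_arm --commands '[[[0.002, 0, 0.005], 0], [[0, 0, 0.004], 0], [[0, 0, 0], 0]]'

```text
time_s: 7.82
ee_pos: [0.4395, -0.0146, 0.0828]
eef_rot: [0.009, 0.048, 0.999, -0.0]
contact_force: [0.8, 0.0, -1.3]
finger_gap: 0.0156
```

```bash
python3 -c "
from h import *
to([*jp(-.0625),.083])
f=grab('wrist','w5.png'); w=f['frame'];cv2.imwrite('pics/w5c.png',cv2.resize(w[130:260,190:320],None,fx=5,fy=4,interpolation=cv2.INTER_CUBIC))
g=grab('side','s5.png')['frame'];cv2.imwrite('pics/s5c.png',cv2.resize(g[150:235,190:260],None,fx=8,fy=7,interpolation=cv2.INTER_CUBIC))
"
```

```text
t 7.83 pos [ 0.4395 -0.0146  0.0828] gap 0.0156 F [ 0.84  0.03 -1.34] yawy 84.48 tiltz [ 0.0188 -0.0018 -0.9998]
d_tool [-0.0384 -0.0016  0.0006]
```

View pics/w5c.png

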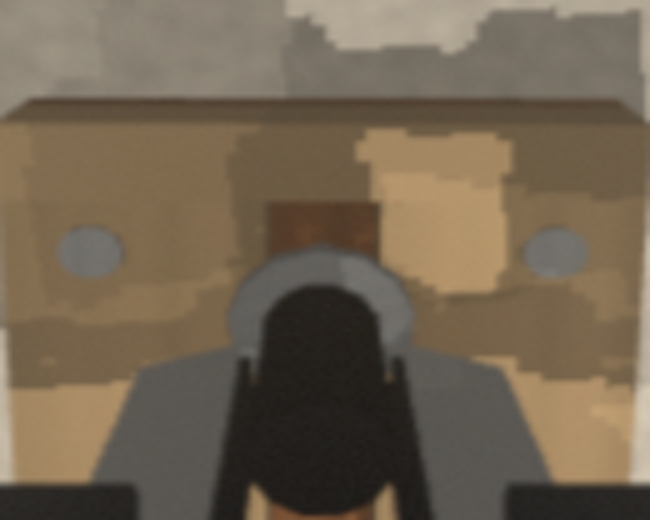

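View pics/s5c.png

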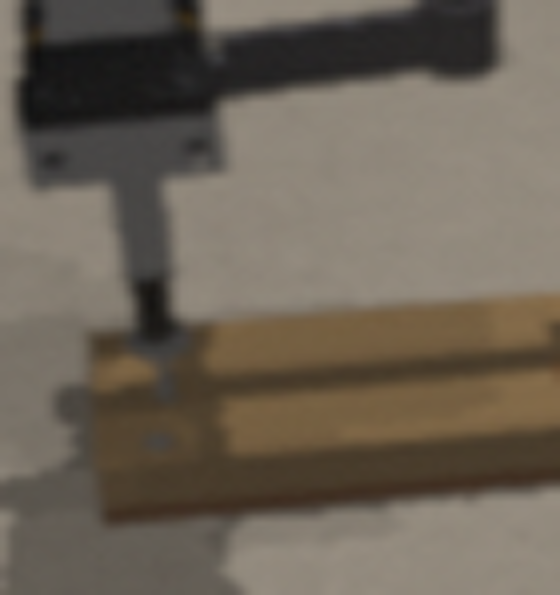

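>>> jog_arm --commands '[[[-0.008, 0, 0], 0], [[-0.008, 0, 0], 0], [[-0.008, 0, 0], 0], [[-0.008, 0, 0], 0], [[0, 0, 0], 0]]'

```text
time_s: 8.55
ee_pos: [0.4755, -0.0183, 0.0843]
eef_rot: [0.011, 0.048, 0.999, -0.001]
contact_force: [-0.5, 0.6, -0.6]
finger_gap: 0.0156
```

```bash
python3 -c "
from h import *
to([*jp(-.0635),.083])
f=grab('wrist','w6.png'); w=f['frame'];cv2.imwrite('pics/w6c.png',cv2.resize(w[100:260,190:320],None,fx=5,fy=4,interpolation=cv2.INTER_CUBIC))
"
```

```text
t 8.55 pos [ 0.4755 -0.0183  0.0843] gap 0.0156 F [-0.48  0.62 -0.59] yawy 84.48 tiltz [ 0.0216 -0.0023 -0.9998]
d_tool [-0.0012 -0.0014  0.0014]
```

View pics/w6c.png

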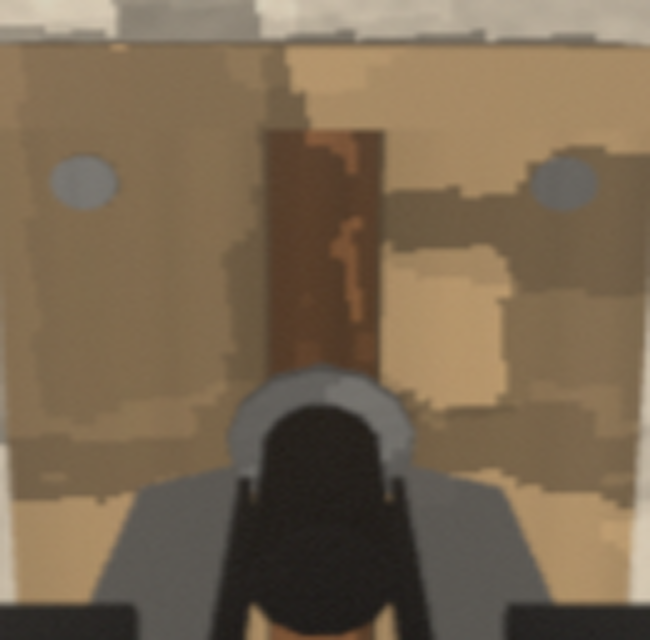

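>>> jog_arm --commands '[[[-0.008, 0, 0.0005], 0], [[-0.008, 0, 0.0005], 0], [[-0.008, 0, 0.0005], 0], [[-0.008, 0, 0.0005], 0], [[-0.008, 0, 0], 0], [[0, 0, 0], 0]]'

```text
time_s: 9.35
ee_pos: [0.5176, -0.0223, 0.0829]
eef_rot: [0.011, 0.048, 0.999, -0.001]
contact_force: [0.3, 0.9, -1.6]
finger_gap: 0.0153
```

```bash
python3 -c "
from h import *
to([*jp(-.025),.083])
"
```

```text
t 9.35 pos [ 0.5176 -0.0223  0.0829] gap 0.0153 F [ 0.29  0.9  -1.61] yawy 84.48 tiltz [ 0.0209 -0.0021 -0.9998]
d_tool [ 0.0025 -0.0015 -0.0002]
```

>>> jog_arm --commands '[[[-0.008, 0, 0.0002], 0], [[-0.008, 0, 0.0002], 0], [[-0.008, 0, 0.0002], 0], [[-0.008, 0, 0.0002], 0], [[0, 0, 0], 0]]'

```text
time_s: 9.98
ee_pos: [0.5517, -0.0256, 0.0827]
eef_rot: [0.01, 0.048, 0.999, -0.001]
contact_force: [0.2, -0.1, -0.7]
finger_gap: 0.0155
```

```bash
python3 -c "
from h import *
to([*jp(.0125),.083])
f=grab('wrist','w7.png'); w=f['frame'];cv2.imwrite('pics/w7c.png',cv2.resize(w[100:260,190:320],None,fx=5,fy=4,interpolation=cv2.INTER_CUBIC))
"
```

```text
t 9.97 pos [ 0.5517 -0.0256  0.0827] gap 0.0155 F [ 0.18 -0.09 -0.74] yawy 84.48 tiltz [ 0.0209 -0.0021 -0.9998]
d_tool [-0.0007 -0.0015 -0.0003]
```

View pics/w7c.png

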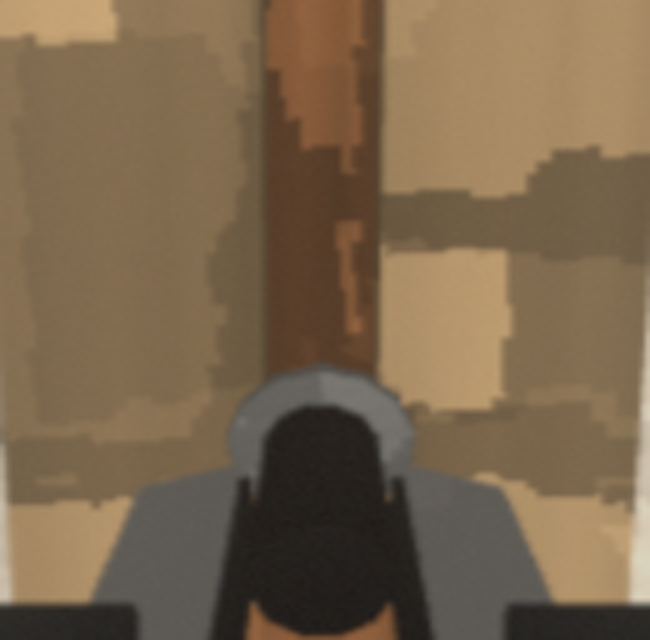

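Still centred: the slot runs from 265 to 378 and the collar centre is at 321. On to the pocket end.

>>> jog_arm --commands '[[[-0.008, 0, 0.0002], 0], [[-0.008, 0, 0.0002], 0], [[-0.008, 0, 0.0002], 0], [[-0.008, 0, 0.0002], 0], [[-0.005, 0, 0], 0], [[0, 0, 0], 0]]'

```text
time_s: 10.78
ee_pos: [0.5905, -0.0293, 0.0824]
eef_rot: [0.01, 0.048, 0.999, -0.001]
contact_force: [-0.4, 0.2, -0.2]
finger_gap: 0.0155
```

```bash
python3 -c "
from h import *
to([*jp(.05),.083])
"
```

```text
t 10.78 pos [ 0.5905 -0.0293  0.0824] gap 0.0155 F [-0.41  0.24 -0.17] yawy 84.48 tiltz [ 0.0201 -0.002  -0.9998]
d_tool [ 0.0007 -0.0015 -0.0006]
```

>>> jog_arm --commands '[[[-0.006, 0, 0], 0], [[0, 0, -0.008], 0], [[0, 0, -0.016], 0], [[0, 0, -0.025], 0], [[0, 0, -0.025], 0]]'

```text
time_s: 11.4
ee_pos: [0.5936, -0.0295, 0.1595]
eef_rot: [0.008, 0.048, 0.999, -0.0]
contact_force: [0.8, 0.4, 0.4]
finger_gap: 0.0157
```

```bash
python3 -c "
from h import *
to([.5955,-.2733,.155])
"
```

```text
t 11.40 pos [ 0.5936 -0.0295  0.1595] gap 0.0157 F [0.82 0.4  0.38] yawy 84.48 tiltz [ 0.0166 -0.0015 -0.9999]
d_tool [-0.0253 -0.2425  0.0048]
```

>>> jog_arm --commands '[[[-0.004, -0.035, 0], 0], [[-0.004, -0.035, 0], 0], [[-0.004, -0.035, 0], 0], [[-0.004, -0.035, 0], 0], [[-0.004, -0.035, 0], 0], [[-0.004, -0.035, 0], 0], [[-0.001, -0.02, 0], 0], [[0, 0, 0], 0]]'

```text
time_s: 12.4
ee_pos: [0.5999, -0.2671, 0.1752]
eef_rot: [0.017, 0.047, 0.999, -0.002]
contact_force: [0.3, -0.2, -1.6]
finger_gap: 0.0156
```

```bash
python3 -c "
from h import *
to([.5955,-.2733,.155])
"
```

```text
t 12.40 pos [ 0.5999 -0.2671  0.1752] gap 0.0156 F [ 0.29 -0.22 -1.57] yawy 84.62 tiltz [ 0.0344 -0.0062 -0.9994]
d_tool [ 0.0045 -0.0065  0.0201]
```

>>> jog_arm --commands '[[[0.004, -0.0065, 0.01], 0], [[0.001, 0, 0.015], 0], [[0, 0, 0], 0]]'

```text
time_s: 12.78
ee_pos: [0.5942, -0.2699, 0.1483]
eef_rot: [0.017, 0.046, 0.999, -0.001]
contact_force: [0.8, -0.1, -0.6]
finger_gap: 0.0153
```

```bash
python3 -c "
from h import *
to([.5935,-.2733,.0715])
f=grab('wrist','w8.png'); cv2.imwrite('pics/w8b.png',cv2.resize(f['frame'],(800,600),interpolation=cv2.INTER_CUBIC))
g=grab('side','s8.png')['frame'];cv2.imwrite('pics/s8c.png',cv2.resize(g[190:290,240:320],None,fx=7,fy=6,interpolation=cv2.INTER_CUBIC))
"
```

```text
t 12.78 pos [ 0.5942 -0.2699  0.1483] gap 0.0153 F [ 0.82 -0.11 -0.59] yawy 84.76 tiltz [ 0.033  -0.0035 -0.9994]
d_tool [ 0.0029 -0.0034  0.0767]
```

View pics/w8b.png

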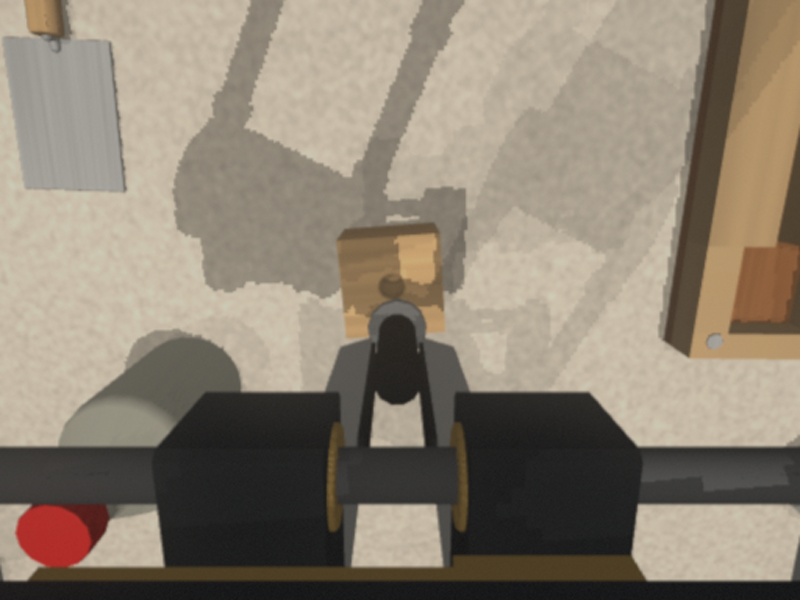

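View pics/s8c.png

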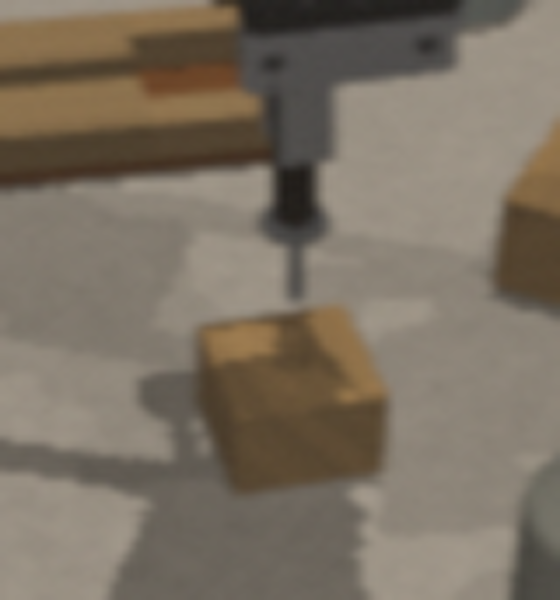

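>>> jog_arm --commands '[[[0.002, -0.0034, 0.012], 0], [[0.001, 0, 0.012], 0], [[0, 0, 0], 0]]'

```text
time_s: 13.25
ee_pos: [0.593, -0.2736, 0.1242]
eef_rot: [0.018, 0.045, 0.999, -0.002]
contact_force: [0.7, -0.9, -0.3]
finger_gap: 0.0155
```

```bash
python3 -c "
from h import *
to([.5935,-.2733,.0715])
"
```

```text
t 13.25 pos [ 0.593  -0.2736  0.1242] gap 0.0155 F [ 0.73 -0.86 -0.33] yawy 84.80 tiltz [ 0.0358 -0.0052 -0.9993]
d_tool [0.0014 0.0005 0.0527]
```

>>> jog_arm --commands '[[[0.0008, 0.0003, 0.01], 0], [[0.0003, 0, 0.01], 0], [[0.0002, 0, 0.01], 0]]'

```text
time_s: 13.62
ee_pos: [0.5934, -0.2738, 0.0931]
eef_rot: [0.019, 0.045, 0.999, -0.002]
contact_force: [0.2, 0.3, -1.2]
finger_gap: 0.0153
```

```bash
python3 -c "
from h import *
to([.5935,-.2733,.0715])
"
```

```text
t 13.62 pos [ 0.5934 -0.2738  0.0931] gap 0.0153 F [ 0.21  0.32 -1.2 ] yawy 84.79 tiltz [ 0.0375 -0.0062 -0.9993]
d_tool [0.0008 0.0006 0.0216]
```

>>> jog_arm --commands '[[[0.0004, 0.0005, 0.009], 0], [[0.0003, 0, 0.008], 0], [[0, 0, 0.003], 0], [[0, 0, 0], 0]]'

```text
time_s: 14.12
ee_pos: [0.5937, -0.2732, 0.0721]
eef_rot: [0.019, 0.045, 0.999, -0.002]
contact_force: [0.0, -0.0, -0.1]
finger_gap: 0.0154
```

```bash
python3 -c "
from h import *
to([.5935,-.2733,.0715])
g=grab('side','s9.png')['frame'];cv2.imwrite('pics/s9c.png',cv2.resize(g[190:290,240:320],None,fx=7,fy=6,interpolation=cv2.INTER_CUBIC))
"
```

```text
t 14.12 pos [ 0.5937 -0.2732  0.0721] gap 0.0154 F [ 0.02 -0.02 -0.08] yawy 84.79 tiltz [ 0.0378 -0.0059 -0.9993]
d_tool [ 0.0003 -0.0001  0.0006]
```

View pics/s9c.png

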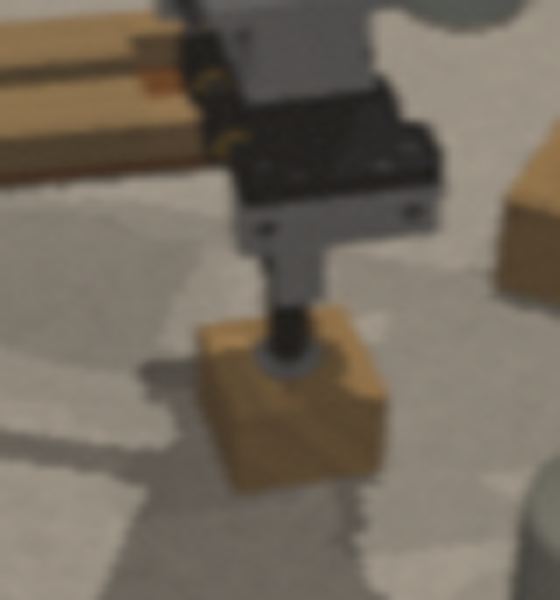

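The collar is seated on the block at (290,360). I'll release it.

>>> jog_arm --commands '[[[0, 0, 0], 0], [[0, 0, 0], 0], [[0, 0, 0], 0]]' --grip 0.4

```text
time_s: 14.55
ee_pos: [0.5943, -0.2736, 0.0722]
eef_rot: [0.02, 0.045, 0.999, -0.002]
contact_force: [-0.3, -0.1, -0.2]
finger_gap: 0.0419
```

```bash
python3 -c "
from h import *
to([.595,-.273,.15])
g=grab('side','s10.png')['frame'];cv2.imwrite('pics/s10c.png',cv2.resize(g[190:290,240:320],None,fx=7,fy=6,interpolation=cv2.INTER_CUBIC))
"
```

```text
t 14.55 pos [ 0.5943 -0.2736  0.0722] gap 0.0419 F [-0.28 -0.11 -0.23] yawy 84.79 tiltz [ 0.0392 -0.0066 -0.9992]
d_tool [-0.0037  0.0004 -0.0777]
```

View pics/s10c.png

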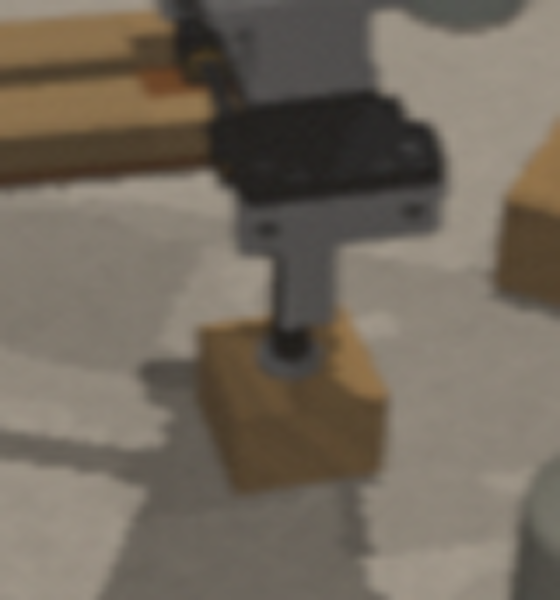

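>>> jog_arm --commands '[[[-0.0005, 0, -0.015], 0], [[-0.001, 0, -0.025], 0], [[-0.001, 0, -0.03], 0], [[-0.001, 0, -0.025], 0]]'

```text
time_s: 15.1
ee_pos: [0.5934, -0.2728, 0.1707]
eef_rot: [0.019, 0.045, 0.999, -0.002]
contact_force: [0.9, -0.7, 0.5]
finger_gap: 0.0566
```

```bash
python3 -c "
from h import *
to([.5745,.286,.17])
K,T=L('top0.png')
print(ray(K,T,208/1.5625,262/1.5625,.115))
g=grab('side','s11.png')['frame'];cv2.imwrite('pics/s11c.png',cv2.resize(g[170:290,240:320],None,fx=7,fy=5,interpolation=cv2.INTER_CUBIC))
"
```

```text
t 15.10 pos [ 0.5934 -0.2728  0.1707] gap 0.0566 F [ 0.87 -0.71  0.53] yawy 84.79 tiltz [ 0.037  -0.0052 -0.9993]
d_tool [ 0.0695  0.5548 -0.0029]
[0.66876943 0.4287448  0.115     ]
```

View pics/s11c.png

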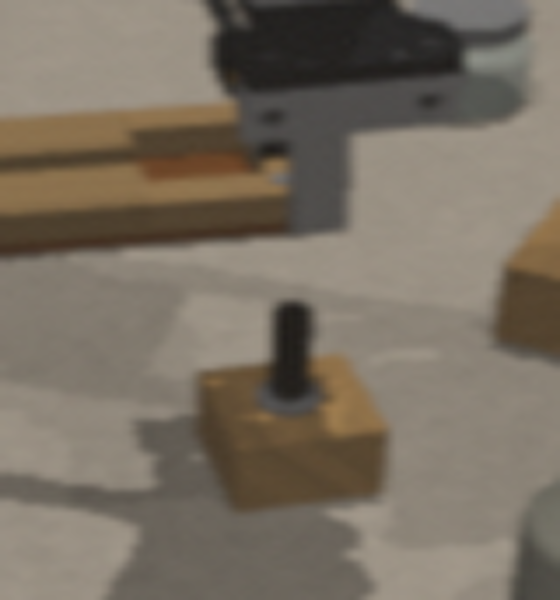

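The feeler stands upright in its holder and has been let go. Next is the bracket.

>>> jog_arm --commands '[[[0.005, 0.045, -0.002], 0], [[0.006, 0.045, 0], 0], [[0.006, 0.045, 0], 0], [[0.006, 0.045, 0], 0], [[0.006, 0.045, 0], 0], [[0.006, 0.045, 0], 0], [[0.006, 0.045, 0], 0], [[0.006, 0.045, 0], 0]]'

```text
time_s: 16.15
ee_pos: [0.5844, 0.095, 0.1767]
eef_rot: [0.027, 0.049, 0.998, -0.005]
contact_force: [-0.4, -0.3, -0.5]
finger_gap: 0.0561
```

```bash
python3 -c "
from h import *
to([.5745,.286,.17])
"
```

```text
t 16.15 pos [0.5844 0.095  0.1767] gap 0.0561 F [-0.4  -0.28 -0.51] yawy 84.37 tiltz [ 0.0542 -0.0127 -0.9985]
d_tool [0.0288 0.1892 0.0037]
```

>>> jog_arm --commands '[[[0.004, 0.027, 0], -1], [[0.004, 0.027, 0], -1], [[0.004, 0.027, 0], -1], [[0.004, 0.027, 0], -1], [[0.004, 0.027, 0], -1], [[0.004, 0.027, 0], -1], [[0.002, 0.02, 0], -1.5], [[0, 0, 0], 0]]'

```text
time_s: 17.15
ee_pos: [0.5654, 0.2878, 0.1758]
eef_rot: [0.029, -0.022, 0.999, -0.006]
contact_force: [0.7, -0.3, -0.0]
finger_gap: 0.0562
```

```bash
python3 -c "
from h import *
to([.5745,.286,.15])
f=grab('wrist','w12.png'); cv2.imwrite('pics/w12b.png',cv2.resize(f['frame'],(800,600),interpolation=cv2.INTER_CUBIC))
"
```

```text
t 17.15 pos [0.5654 0.2878 0.1758] gap 0.0562 F [ 0.69 -0.32 -0.04] yawy 92.44 tiltz [ 0.0589 -0.011  -0.9982]
d_tool [-0.0075 -0.0018  0.0263]
```

View pics/w12b.png

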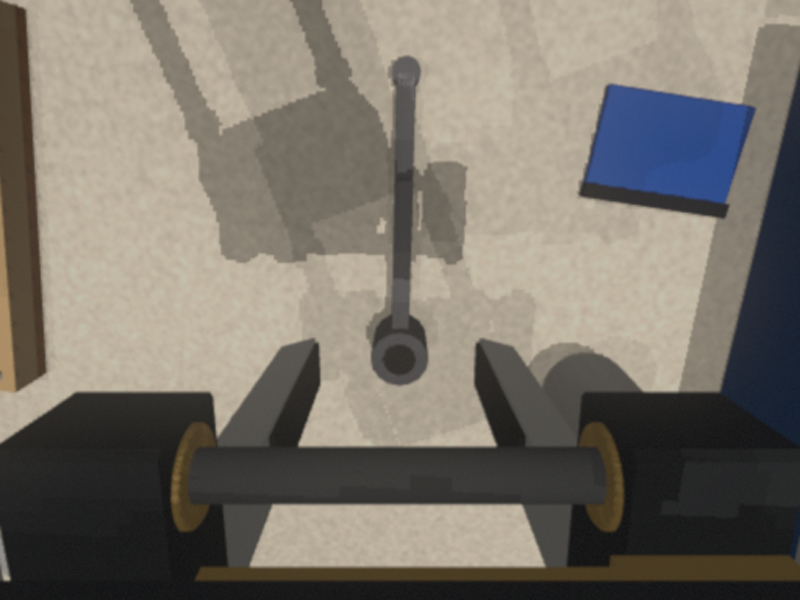

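```bash
python3 - <<'E'
from h import *
K,T=L('w12.png')
b=ray(K,T,399.5/1.5625-.2,357/1.5625-.2,.044);l=ray(K,T,405.5/1.5625-.2,69/1.5625-.2,.024);print(b,l,np.linalg.norm((b-l)[:2]),np.degrees(np.arctan2(*(b-l)[1::-1])))
d=(l-b)[:2];print(b[:2]+d/np.linalg.norm(d)*.056)
E
```

```text
[0.62770343 0.2910862  0.044     ] [0.44311452 0.28655171 0.024     ] 0.18464460060554086 1.407205939192382
[0.57172032 0.28971095]
```

>>> jog_arm --commands '[[[-0.001, 0.0015, 0.02], 0.6], [[0, 0, 0.025], 0], [[0, 0, 0.025], 0], [[0, 0, 0.025], 0], [[0, 0, 0.015], 0], [[0, 0, 0], 0]]'

```text
time_s: 17.95
ee_pos: [0.5761, 0.2803, 0.0649]
eef_rot: [0.031, -0.013, 0.999, -0.008]
contact_force: [-0.8, 0.3, -0.4]
finger_gap: 0.0563
```

```bash
python3 -c "
from h import *
to([.5745,.2885,.012])
f=grab('wrist','w13.png'); cv2.imwrite('pics/w13b.png',cv2.resize(f['frame'],(800,600),interpolation=cv2.INTER_CUBIC))
"
```

```text
t 17.95 pos [0.5761 0.2803 0.0649] gap 0.0563 F [-0.79  0.25 -0.37] yawy 91.42 tiltz [ 0.0627 -0.0148 -0.9979]
d_tool [0.0047 0.0091 0.0526]
```

View pics/w13b.png

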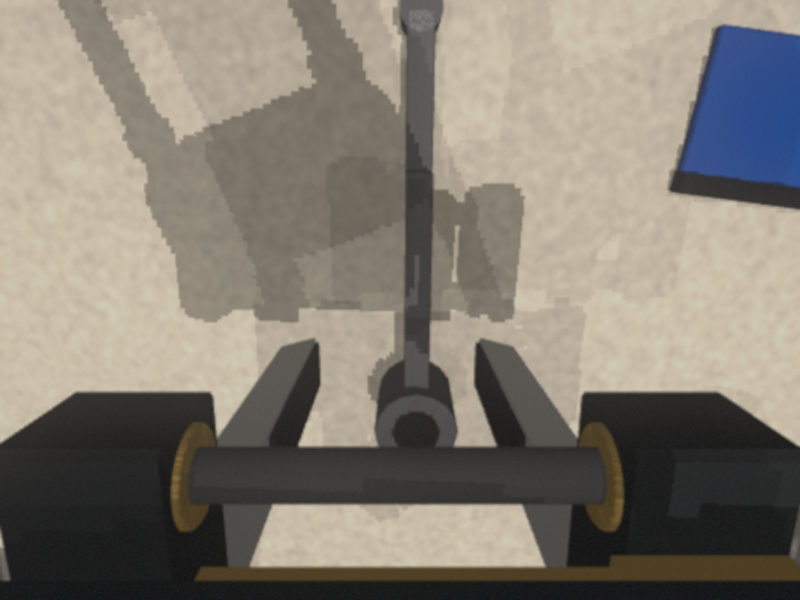

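>>> jog_arm --commands '[[[0.004, 0.0095, 0.006], -0.3], [[0, 0, 0.015], 0], [[0, 0, 0], 0]]'

```text
time_s: 18.38
ee_pos: [0.575, 0.291, 0.0453]
eef_rot: [0.034, -0.016, 0.999, -0.007]
contact_force: [-0.7, -0.4, 0.4]
finger_gap: 0.0566
```

```bash
python3 -c "
from h import *
to([.5745,.289,.012])
f=grab('wrist','w14.png'); cv2.imwrite('pics/w14b.png',cv2.resize(f['frame'],(800,600),interpolation=cv2.INTER_CUBIC))
"
```

```text
t 18.38 pos [0.575  0.291  0.0453] gap 0.0566 F [-0.75 -0.39  0.38] yawy 91.76 tiltz [ 0.068  -0.0128 -0.9976]
d_tool [ 0.0028 -0.0015  0.0332]
```

View pics/w14b.png

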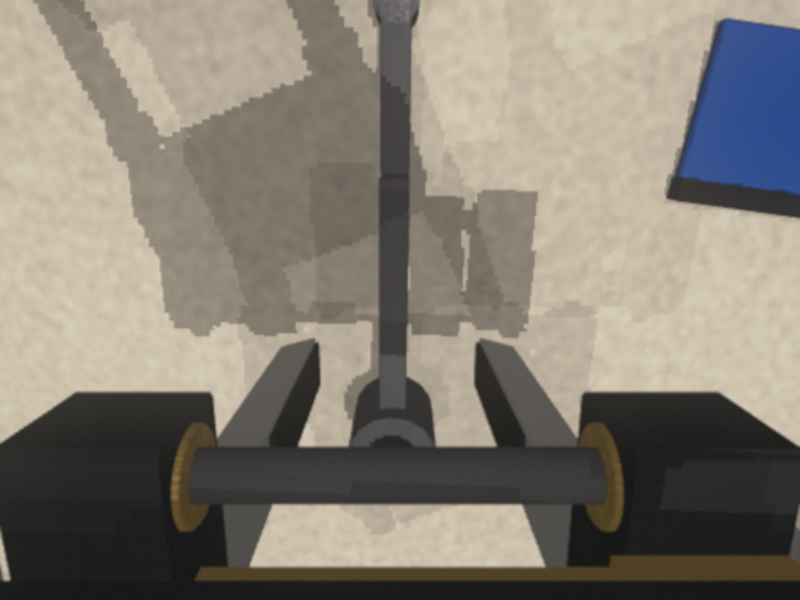

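>>> jog_arm --commands '[[[0.002, -0.0015, 0.015], 0], [[0.001, 0, 0.013], 0], [[0, 0, 0.004], 0], [[0, 0, 0], 0]]'

```text
time_s: 18.92
ee_pos: [0.5747, 0.2891, 0.0116]
eef_rot: [0.034, -0.016, 0.999, -0.007]
contact_force: [0.9, 0.5, 0.1]
finger_gap: 0.0564
```

```bash
python3 -c "
from h import *
to([.5745,.289,.012])
g=grab('side','s15.png')['frame'];cv2.imwrite('pics/s15c.png',cv2.resize(g[115:185,185:270],None,fx=9,fy=8,interpolation=cv2.INTER_CUBIC))
"
```

```text
t 18.93 pos [0.5747 0.2891 0.0116] gap 0.0564 F [0.91 0.53 0.1 ] yawy 91.76 tiltz [ 0.0691 -0.0123 -0.9975]
d_tool [ 0.0002 -0.0001 -0.0005]
```

View pics/s15c.png

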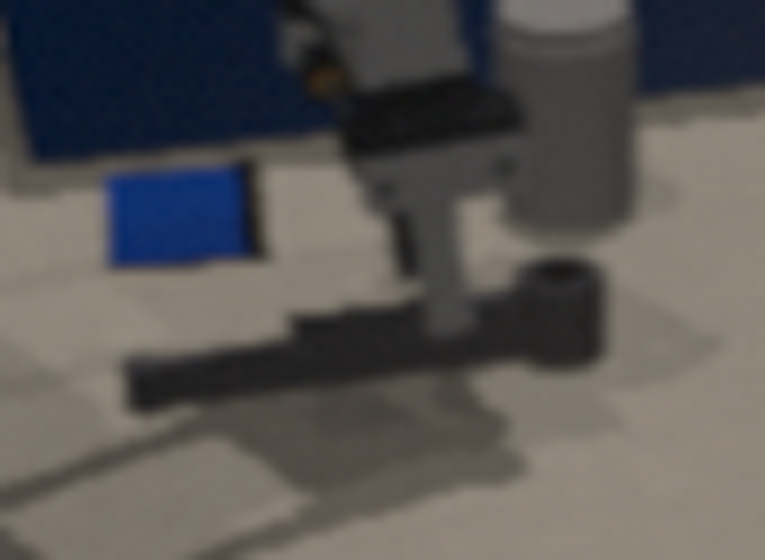

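>>> jog_arm --commands '[[[0, 0, 0], 0], [[0, 0, 0], 0], [[0, 0, 0], 0], [[0, 0, 0], 0], [[0, 0, 0], 0], [[0, 0, 0], 0], [[0, 0, 0], 0]]' --grip 1 --grip_force 50

```text
time_s: 19.85
ee_pos: [0.5764, 0.2904, 0.0145]
eef_rot: [0.037, -0.015, 0.999, -0.005]
contact_force: [0.7, -0.1, -0.5]
finger_gap: 0.0005
```

```bash
python3 -c "
from h import *
to([.5745,.289,.012])
"
```

```text
t 19.85 pos [0.5764 0.2904 0.0145] gap 0.0005 F [ 0.74 -0.11 -0.46] yawy 91.75 tiltz [ 0.0734 -0.0097 -0.9973]
d_tool [ 0.0021 -0.0013  0.0024]
```

```bash
python3 -c "
from h import *
g=grab('side','s16.png')['frame'];cv2.imwrite('pics/s16c.png',cv2.resize(g[115:185,185:270],None,fx=9,fy=8,interpolation=cv2.INTER_CUBIC))
f=grab('wrist','w16.png'); cv2.imwrite('pics/w16b.png',cv2.resize(f['frame'],(800,600),interpolation=cv2.INTER_CUBIC))
st()
"
```

```text
t 19.95 pos [0.5764 0.2903 0.0142] gap 0.0004 F [0.27 0.28 1.23] yawy 91.74 tiltz [ 0.0732 -0.0098 -0.9973]
```

View pics/s16c.png

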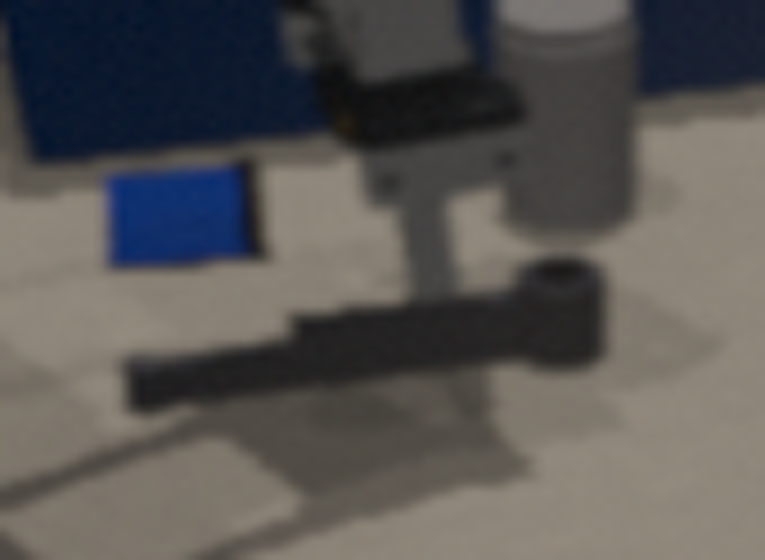

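View pics/w16b.png

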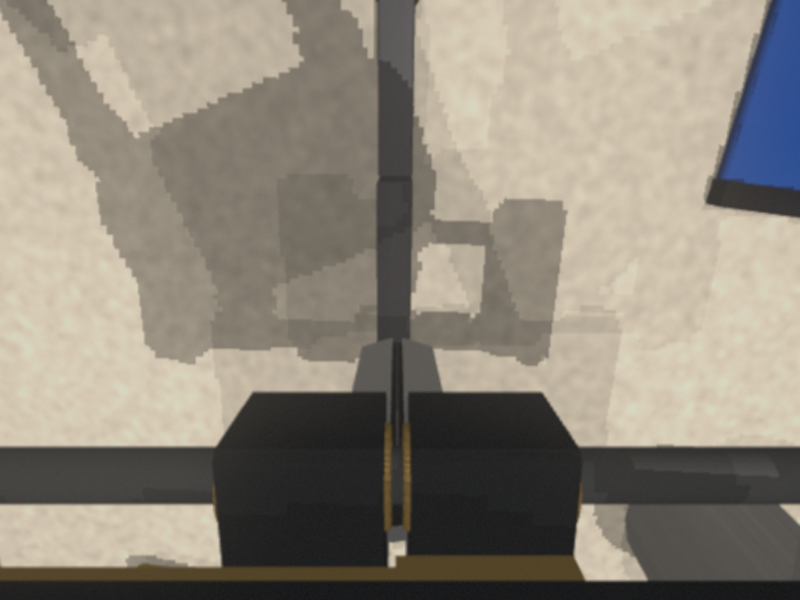

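```bash
python3 - <<'E'
from h import *
def atY(K,T,u,v,y):
    d=T[:3,:3]@np.linalg.inv(K)@[u,v,1.]; o=T[:3,3]; return (o+d*(y-o[1])/d[1]).round(4)
K,T=L('s15.png')
u,v=(452+.5)/9-.5+185,(334+.5)/8-.5+115
for y in (.25,.258): print('open',atY(K,T,u,v,y))
K,T=L('s16.png')
print('boss base', ray(K,T,(562+.5)/9-.5+185,(360+.5)/8-.5+115,0), 'closed @arm top edge', atY(K,T,(432+.5)/9-.5+185,(300+.5)/8-.5+115,.28))
K,T=L('w16.png'); s=bot.get_state()
print(T.round(3)); print('TCP px',proj(K,T,s['ee_pos'])*1.5625,'TCP in cam',(np.linalg.inv(T)@np.r_[s['ee_pos'],1]).round(4))
K,T=L('wrist0.png');print('TCP in cam0',(np.linalg.inv(T)@np.r_[.1669,.5498,.1822,1]).round(4))
# gear: arm visible; finger bottom front corner px
E
```

```text
open [0.5739 0.25   0.0409]
open [0.5753 0.258  0.036 ]
boss base [0.62755762 0.27994248 0.        ] closed @arm top edge [0.5714 0.28   0.0429]
[[-0.03   0.952  0.304  0.494]
 [ 0.999  0.032 -0.003  0.291]
 [-0.012  0.304 -0.953  0.212]
 [ 0.     0.     0.     1.   ]]
TCP px [394.82411335 343.46328276] TCP in cam [-7.000e-04  1.850e-02  2.131e-01  1.000e+00]
TCP in cam0 [-4.000e-04  1.890e-02  2.129e-01  1.000e+00]
```

The gap is 0.5 mm, so the fingers closed on nothing: they are above the arm. In the side view their ends sit about 22 mm higher than the reported TCP. I'll open, go lower in small steps, and watch force and picture.

>>> jog_arm --commands '[[[0, 0, 0], 0], [[0, 0, 0], 0], [[0, 0, 0], 0], [[0, 0, 0], 0]]' --grip 0.5

```text
time_s: 20.45
ee_pos: [0.576, 0.2899, 0.0135]
eef_rot: [0.036, -0.015, 0.999, -0.006]
contact_force: [-1.1, 0.3, 0.7]
finger_gap: 0.0368
```

>>> jog_arm --commands '[[[0.002, -0.001, 0.006], 0], [[0, 0, 0], 0]]'

```text
time_s: 20.7
ee_pos: [0.574, 0.2885, 0.0066]
eef_rot: [0.036, -0.015, 0.999, -0.006]
contact_force: [0.5, 0.0, 0.7]
finger_gap: 0.0472
```

```bash
python3 -c "
from h import *
to([.5745,.289,.0])
g=grab('side','s17.png')['frame'];cv2.imwrite('pics/s17c.png',cv2.resize(g[115:185,185:270],None,fx=9,fy=8,interpolation=cv2.INTER_CUBIC))
f=grab('wrist','w17.png'); cv2.imwrite('pics/w17b.png',cv2.resize(f['frame'],(800,600),interpolation=cv2.INTER_CUBIC))
"
```

```text
t 20.70 pos [0.574  0.2885 0.0066] gap 0.0472 F [0.46 0.03 0.7 ] yawy 91.74 tiltz [ 0.0712 -0.0109 -0.9974]
d_tool [-0.0001  0.0006  0.0066]
```

View pics/s17c.png

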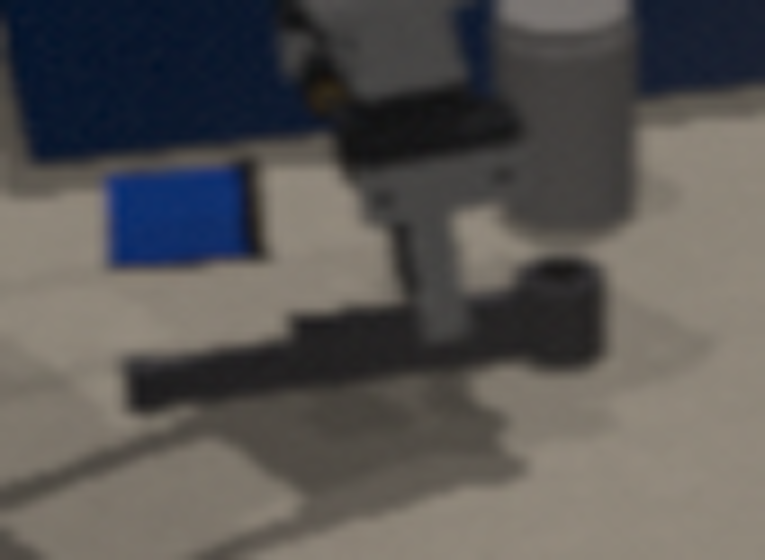

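View pics/w17b.png

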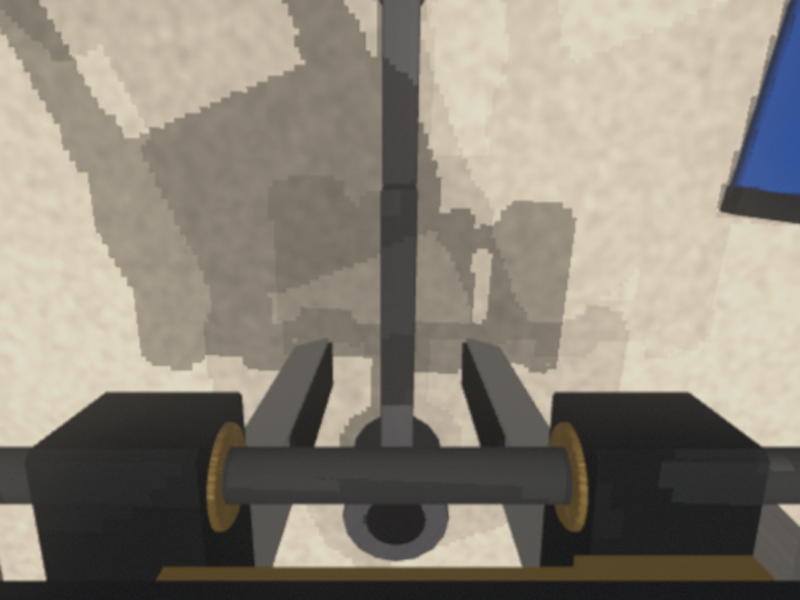

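>>> jog_arm --commands '[[[0, 0.0005, 0.006], 0], [[0, 0, 0.006], 0], [[0, 0, 0.005], 0], [[0, 0, 0], 0]]'

```text
time_s: 21.3
ee_pos: [0.576, 0.2892, -0.0111]
eef_rot: [0.036, -0.015, 0.999, -0.006]
contact_force: [-0.3, -0.1, -0.6]
finger_gap: 0.0468
```

```bash
python3 -c "
from h import *
to([.5755,.289,-.013])
g=grab('side','s18.png')['frame'];cv2.imwrite('pics/s18c.png',cv2.resize(g[115:185,185:270],None,fx=9,fy=8,interpolation=cv2.INTER_CUBIC))
"
```

```text
t 21.30 pos [ 0.576   0.2892 -0.0111] gap 0.0468 F [-0.26 -0.08 -0.64] yawy 91.74 tiltz [ 0.0725 -0.0104 -0.9973]
d_tool [ 0.0006 -0.0001  0.0019]
```

View pics/s18c.png

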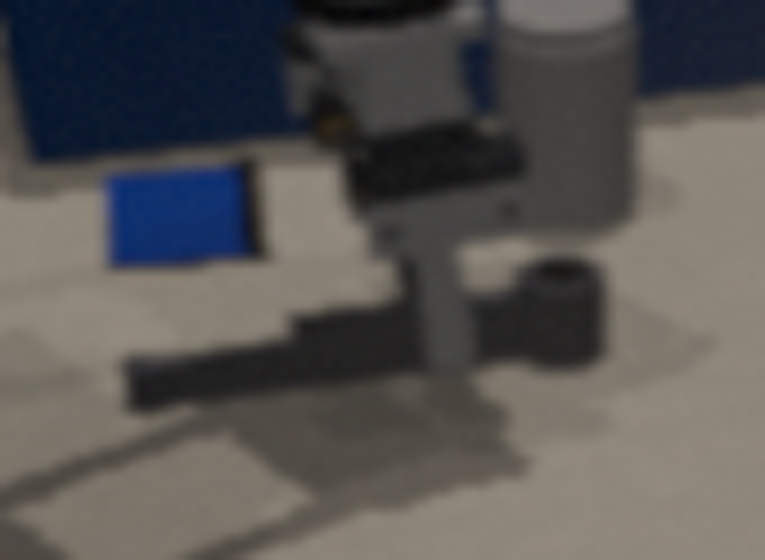

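>>> jog_arm --commands '[[[0, 0, 0], 0], [[0, 0, 0], 0], [[0, 0, 0], 0], [[0, 0, 0], 0], [[0, 0, 0], 0], [[0, 0, 0], 0]]' --grip 1 --grip_force 50

```text
time_s: 22.1
ee_pos: [0.5766, 0.289, -0.0102]
eef_rot: [0.037, -0.015, 0.999, -0.006]
contact_force: [-0.3, 0.4, 0.2]
finger_gap: 0.0113
```

```bash
python3 -c "
from h import *
to([.5755,.289,-.013])
"
```

```text
t 22.10 pos [ 0.5766  0.289  -0.0102] gap 0.0113 F [-0.3   0.38  0.17] yawy 91.70 tiltz [ 0.0738 -0.0104 -0.9972]
d_tool [0.0013 0.0001 0.0027]
```

>>> jog_arm --commands '[[[0, 0, -0.006], 0], [[0, 0, -0.01], 0], [[0, 0, -0.014], 0], [[0, 0, -0.014], 0], [[0, 0, -0.008], 0], [[0, 0, 0], 0], [[0, 0, 0], 0]]'

```text
time_s: 22.98
ee_pos: [0.5697, 0.289, 0.0432]
eef_rot: [0.034, -0.015, 0.999, -0.007]
contact_force: [0.9, 0.5, -6.6]
finger_gap: 0.0116
```

```bash
python3 -c "
from h import *
to([.5755,.289,.1])
g=grab('side','s19.png')['frame'];cv2.imwrite('pics/s19c.png',cv2.resize(g[100:180,185:270],None,fx=9,fy=7,interpolation=cv2.INTER_CUBIC))
f=grab('wrist','w19.png'); cv2.imwrite('pics/w19b.png',cv2.resize(f['frame'],(800,600),interpolation=cv2.INTER_CUBIC))
"
```

```text
t 22.98 pos [0.5697 0.289  0.0432] gap 0.0116 F [ 0.88  0.48 -6.59] yawy 91.75 tiltz [ 0.0683 -0.012  -0.9976]
d_tool [-0.0096 -0.0009 -0.0563]
```

View pics/s19c.png

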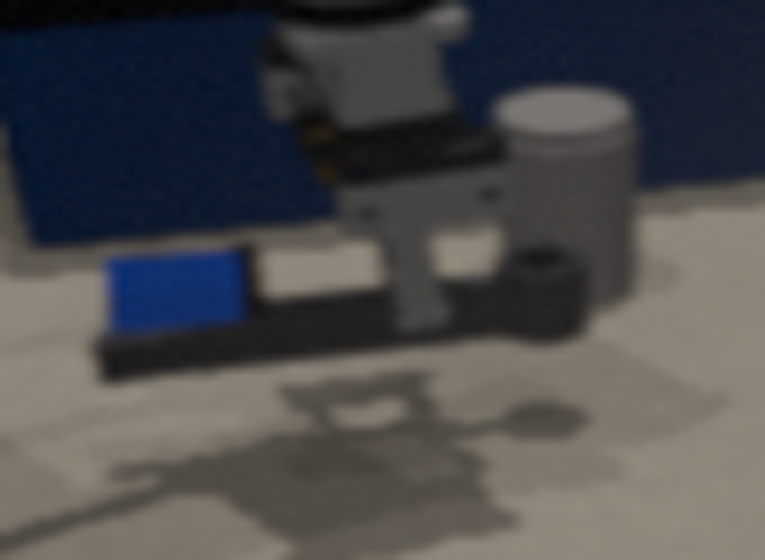

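View pics/w19b.png

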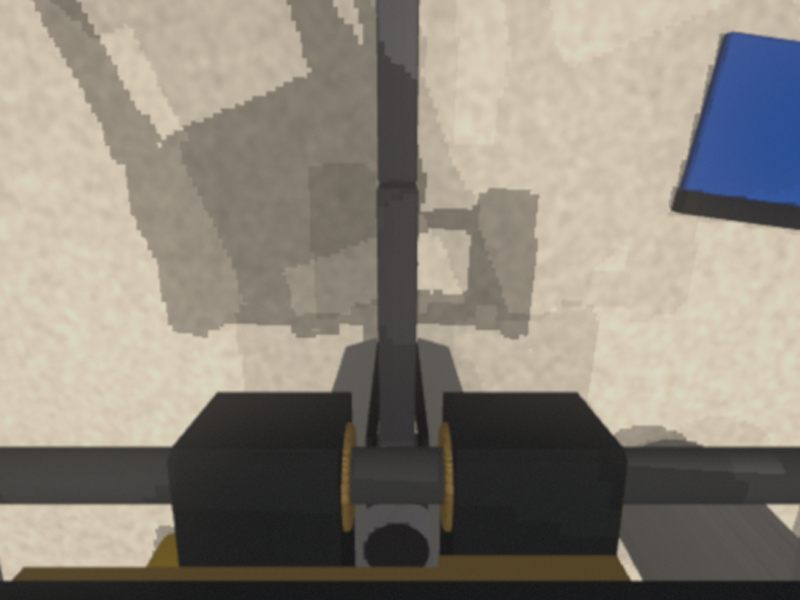

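The bracket is lifted and level: gap 11.6 mm, load 6.6 N. I'll raise it further, then carry it over slowly.

>>> jog_arm --commands '[[[0, 0, -0.012], 0], [[0, 0, -0.016], 0], [[0, 0, -0.016], 0], [[0, 0, -0.01], 0], [[0, -0.01, 0], 1], [[0, -0.018, 0], 1], [[0, -0.022, 0], 1], [[0, -0.022, 0], 1]]'

```text
time_s: 24.08
ee_pos: [0.5648, 0.2129, 0.1008]
eef_rot: [0.034, 0.021, 0.999, -0.006]
contact_force: [0.2, 0.1, -6.7]
finger_gap: 0.0116
```

```bash
python3 -c "
from h import *
to([.5718,-.0271,.09])
"
```

```text
t 24.07 pos [0.5648 0.2129 0.1008] gap 0.0116 F [ 0.23  0.11 -6.73] yawy 87.60 tiltz [ 0.0667 -0.014  -0.9977]
d_tool [-0.0161 -0.2394  0.0146]
```

>>> jog_arm --commands '[[[-0.001, -0.022, 0], 1], [[-0.001, -0.022, 0], 1], [[-0.001, -0.022, 0], 1], [[-0.001, -0.022, 0], 0.3], [[-0.001, -0.022, 0], 0], [[-0.001, -0.022, 0], 0], [[-0.001, -0.022, 0], 0], [[-0.001, -0.022, 0], 0]]'

```text
time_s: 25.08
ee_pos: [0.5488, 0.0164, 0.0993]
eef_rot: [0.028, 0.057, 0.998, -0.009]
contact_force: [0.7, 0.2, -5.2]
finger_gap: 0.0118
```

```bash
python3 -c "
from h import *
to([.5718,-.0271,.09])
"
```

```text
t 25.07 pos [0.5488 0.0164 0.0993] gap 0.0118 F [ 0.7   0.19 -5.22] yawy 83.42 tiltz [ 0.0553 -0.0212 -0.9982]
d_tool [-0.0272 -0.0404  0.0115]
```

>>> jog_arm --commands '[[[-0.008, -0.012, 0.002], -0.5], [[-0.01, -0.014, 0.003], -0.4], [[-0.007, -0.011, 0.003], 0], [[-0.001, -0.002, 0.002], 0], [[0, 0, 0], 0]]'

```text
time_s: 25.7
ee_pos: [0.5714, -0.0307, 0.0897]
eef_rot: [0.027, 0.051, 0.998, -0.009]
contact_force: [0.3, 0.4, -6.3]
finger_gap: 0.0115
```

```bash
python3 -c "
from h import *
to([.5718,-.0271,.086])
for n in ['side','top','wrist']: grab(n,n+'20.png')
g=cv2.imread('pics/side20.png');cv2.imwrite('pics/s20c.png',cv2.resize(g[130:240,185:295],None,fx=6,fy=5,interpolation=cv2.INTER_CUBIC))
g=cv2.imread('pics/top20.png');cv2.imwrite('pics/t20c.png',cv2.resize(g[160:260,220:300],None,fx=7,fy=6,interpolation=cv2.INTER_CUBIC))
g=cv2.imread('pics/wrist20.png');cv2.imwrite('pics/w20c.png',cv2.resize(g,(800,600),interpolation=cv2.INTER_CUBIC))
"
```

```text
t 25.70 pos [ 0.5714 -0.0307  0.0897] gap 0.0115 F [ 0.3   0.44 -6.26] yawy 84.09 tiltz [ 0.0533 -0.0209 -0.9984]
d_tool [0.0001 0.0036 0.0036]
```

View pics/s20c.png

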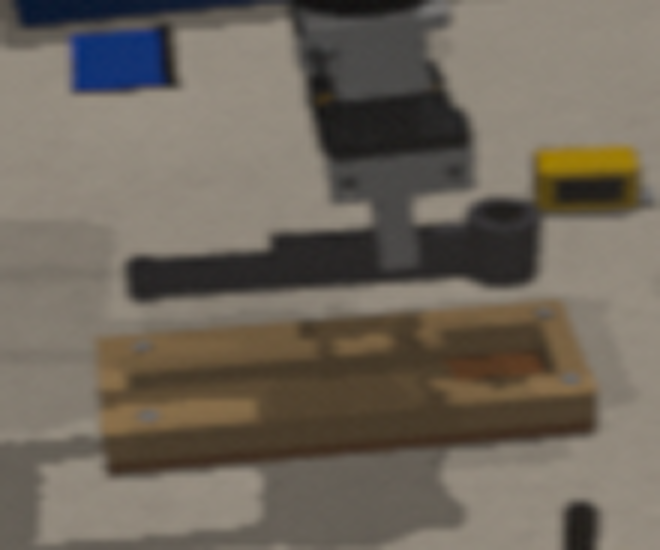

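View pics/t20c.png

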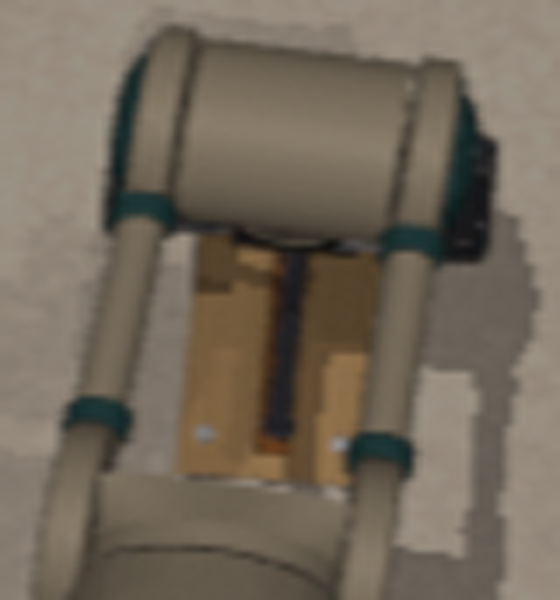

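View pics/w20c.png

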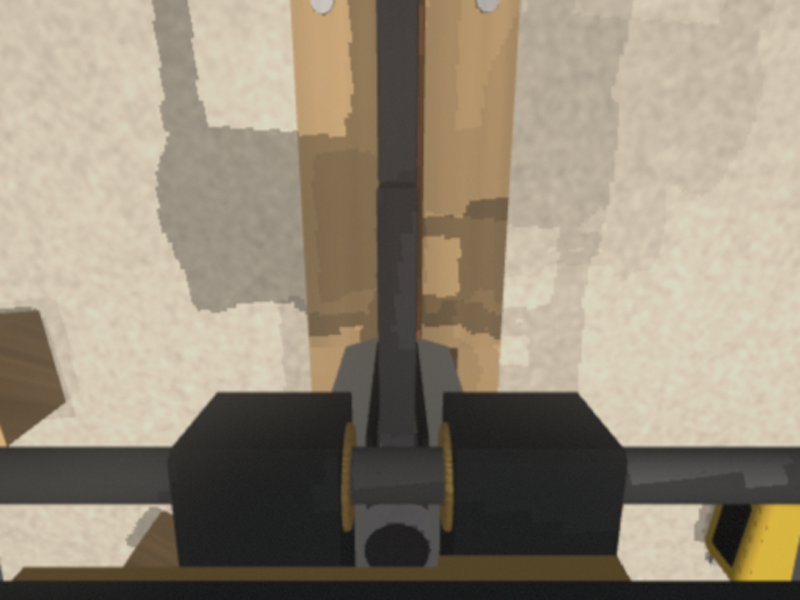

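```bash
python3 - <<'E'
from h import *
K,T=L('side20.png')
f=lambda x,y:((x+.5)/6-.5+185,(y+.5)/5-.5+130)
b=ray(K,T,*f(504,212),.144); l=ray(K,T,*f(148,266),.124)
print(b,l,np.linalg.norm(b-l),np.degrees(np.arctan2(*(b-l)[1::-1])))
# vertical check: boss edges bottom at (504,282) underside front
print('pocket px', jp(.085))
c=[ray(K,T,*f(x,y),.034)[:2] for x,y in [(98,338),(562,302),(597,385),(105,434)]];print(np.mean(c,0))
K,T=L('wrist20.png')
b=ray(K,T,397/1.5625,545/1.5625,.144);print('w boss',b)
# arm tops at step x=-120, z=.1357
for u,v,z in [(397,185,.1357)]: print('w step',ray(K,T,u/1.5625-.2,v/1.5625-.2,z))
# jig edge mid at rows 200 & 300
for r,a,bb in [(100,297,515),(300,306,503)]:
    p=ray(K,T,a/1.5625-.2,r/1.5625-.2,.034);q=ray(K,T,bb/1.5625-.2,r/1.5625-.2,.034);m=(p+q)/2;d=m[:2]-JIG;print('w jig mid',m,'in jig y',-np.sin(JY)*d[0]+np.cos(JY)*d[1])
E
```

```text
[ 0.62534895 -0.03677834  0.144     ] [ 0.44371842 -0.01773539  0.124     ] 0.18371794641399147 -5.9852779281560355
pocket px [ 0.62440868 -0.03404689]
[ 0.54043972 -0.02406252]
w boss [ 0.62268488 -0.03410114  0.144     ]
w step [ 0.50454709 -0.02212046  0.1357    ]
w jig mid [ 0.47460372 -0.01660405  0.034     ] in jig y 0.003004366045520155
w jig mid [ 0.56981599 -0.02674344  0.034     ] in jig y 0.0020373435144345445
```

>>> jog_arm --commands '[[[0, 0.0035, 0.004], 0], [[0, 0, 0], 0], [[0, 0, 0], 0]]'

```text
time_s: 26.22
ee_pos: [0.5717, -0.0254, 0.086]
eef_rot: [0.028, 0.05, 0.998, -0.009]
contact_force: [0.1, 0.9, -6.4]
finger_gap: 0.012
```

```bash
python3 - <<'E'
from h import *
to([.5718,-.0271,.084]); print(np.abs(bot.get_state()['dq']).max())
for n in ['side','wrist']: grab(n,n+'21.png')
st()
g=cv2.imread('pics/side21.png');cv2.imwrite('pics/s21c.png',cv2.resize(g[130:270,185:315],None,fx=6,fy=4.2,interpolation=cv2.INTER_CUBIC))
g=cv2.imread('pics/wrist21.png');cv2.imwrite('pics/w21c.png',cv2.resize(g,(800,600),interpolation=cv2.INTER_CUBIC))
E
```

```text
t 26.23 pos [ 0.5717 -0.0254  0.086 ] gap 0.0120 F [ 0.07  0.85 -6.4 ] yawy 84.23 tiltz [ 0.0543 -0.0207 -0.9983]
d_tool [-0.0002 -0.0017  0.0021]
0.006491738418663183
t 26.32 pos [ 0.5716 -0.0255  0.086 ] gap 0.0115 F [-0.05 -1.33 -5.18] yawy 84.21 tiltz [ 0.054  -0.0207 -0.9983]
```

View pics/s21c.png

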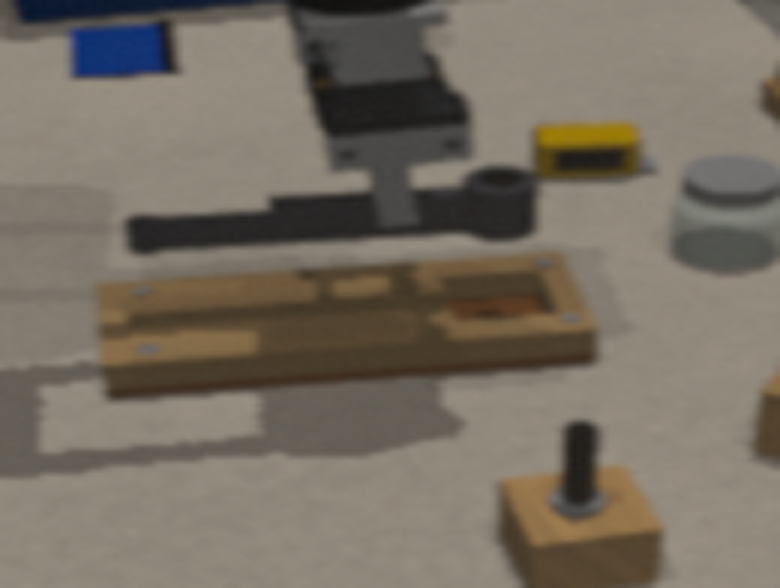

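View pics/w21c.png

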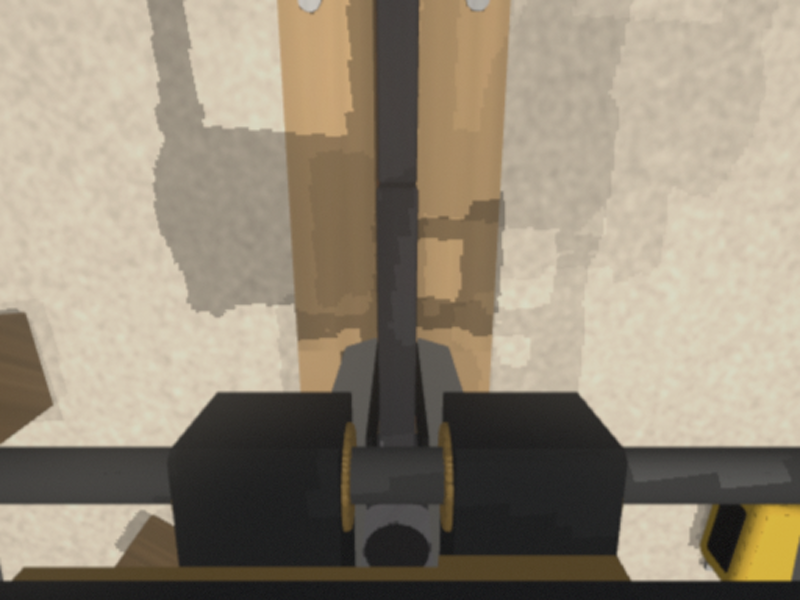

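```bash
python3 -c "
from h import *
print(order.hand_in()); st()"
```

```text
the job is handed in; nothing more can be done
None
the job is handed in; nothing more can be done
```

I ran the feeler tip along the slot at about 65 mm/s, from the closed end (x ≈ -0.10 in the jig frame) into the mouth of the pocket. It stayed about 10 mm above the floor and the force reading stayed at noise level. I then stood it back in its holder and let go. After that I lifted the bracket at its balance point and handed in while holding it over the jig, at about 26 s. The hand-in gave no verdict.

**Last checks**
- **Feeler:** upright in the block in the final side view, with the collar seated.
- **Bracket position:** underside about 62 mm above the jig top. By an earlier side and wrist camera fix plus the last 4–5 mm shift, the boss axis is within about 5 mm of the pocket centre. The arm was within about 0.5° of the slot line.
- **Bracket hold:** grip opening 11.5 mm, load about 6 N, arm at rest.
- **Bracket level:** I did not measure it directly. The tool's own tilt changed by only about 0.02 rad since the grasp, and the bracket looks level in the picture.
- **Bystanders:** no contact seen, but I did not measure each one again.

**What failed or disagreed**
- **First bracket grasp missed:** the fingers closed just above the arm. Camera measurements put the real finger ends about 22–24 mm short of the reported TCP. I opened, went lower and gripped again; I saw no sign that the bracket had moved.
- **Slow tool tilt:** the tool tilt grew during fast moves, to about 0.07 rad before the bracket lift, and the moves have no command to correct it.
- **Camera disagreement:** the wrist camera put the jig 2–3 mm further in +y than the top camera did, so I lined up by the wrist view.

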